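Regrasp the spatula and stir the beads

TASK

The spatula lies flat, so it cannot be taken for stirring straight away: lay it in the slanted rest, head down against the lip and handle up, let go, and take it again by the handle end. Stir the blue beads in the dish with its head close to the dish floor, at least two full turns counter-clockwise seen from above and sweeping most of the dish, so that most of the beads end up somewhere else in the dish; keep them all in, do not force the spatula against the glass and leave the other things alone. Then lay the spatula back in the rest the same way and let go.

Things in the scene. Friction and masses are not known exactly. Their poses are not given: they have to be found in the camera images.
- spatula: Rigid stirring spatula, 190 mm, 80 g, lying loose. Straight bar 16 mm wide and thick, red handle end, white shaft, orange head (50 mm long, up to 30 wide, 16 thick). Origin: underside, mid-length. x: along it to the head (head end +95 mm, handle end -95, centre of mass about +20); y: across its width, the sides to grip; z: thickness, 0 to 16 mm.
- spatula_tip (a point): Centre of the end face of the spatula's head (at x = +95 mm, z = 8 mm in the spatula's frame), the part that stirs.
- rest: Fixed metal tool rest: straight trough at 45 degrees on a dark foot 120 x 90 mm. Origin: on its underside; z up, +x the way the trough rises. Trough floor 95 x 62 mm, from (x, z) = (-45, 22) at the foot to (22, 89) mm at the top edge; lip 18 mm high across its foot; side walls 15 mm high, 50 mm apart inside, along the lower 60 mm. The laid spatula's handle projects 95 mm past the top edge.
- rest_seat (a point): Point in the trough, 8 mm off its floor at the lip, where the centre of the spatula's head end face comes when it is fully down in the rest: (-51, 0, 28) mm in the rest's frame.
- dish: Round glass dish, fixed to its black non-slip foot (160 mm across, 7 mm high). Outside diameter 144 mm, wall 4 mm (inside radius 68 mm), rim 62 mm and inner floor 8 mm above the worktop. Origin: centre of its underside; x away from the robot, y to its left. The five beads start on end in a loose ring about 39 mm from the centre, the middle clear.
- bead0: Loose blue ceramic bead in the dish, a barrel 24 mm in diameter and 20 mm high, 20 g; origin at the centre of its underside.
- bead1: Loose blue ceramic bead in the dish, a barrel 24 mm in diameter and 20 mm high, 20 g; origin at the centre of its underside.
- bead2: Loose blue ceramic bead in the dish, a barrel 24 mm in diameter and 20 mm high, 20 g; origin at the centre of its underside.
- bead3: Loose blue ceramic bead in the dish, a barrel 24 mm in diameter and 20 mm high, 20 g; origin at the centre of its underside.
- bead4: Loose blue ceramic bead in the dish, a barrel 24 mm in diameter and 20 mm high, 20 g; origin at the centre of its underside.
- reagent_carton: Bystander: yellow carton, 51 x 95 x 75 mm, loose, at the back; origin at the centre of its underside.
- white_bottle: Bystander: white plastic bottle with white cap, 60 mm in diameter, 118 mm high, loose, behind the dish; origin at the centre of its underside.
Things that resemble listed ones, but are neither listed nor needed, are in the scene too. Of the things like the spatula, leave any that is turquoise; of the rest the larger one is meant.

How it is judged (in metres and radians):
On the way, in this order (a step that is already met when the one before it is completed fails the run):
1. the spatula lies in the slanted rest, head down against the lip, let go (distance between spatula_tip and rest_seat below 0.02 m and angle between spatula's own x axis and vertical between 2.16 and 2.56 rad and x of spatula_tip in the frame of rest below -0.03 m and z of spatula in the frame of rest above 0.03 m and angle between the y axis of spatula and the y axis of rest, either way round below 0.2 rad and contact force between the fingers and spatula below 0.1 N and linear speed of spatula below 0.02 m/s), for 0.2 s.
2. the spatula's tip, within 18 mm of the dish floor, stirs through the far left of the dish (z of spatula_tip in the frame of dish below 0.026 m and horizontal distance between spatula_tip and dish below 0.067 m and x of spatula_tip in the frame of dish above 0.008 m and y of spatula_tip in the frame of dish above 0.008 m), for 0.02 s.
3. the spatula's tip, within 18 mm of the dish floor, stirs through the near left of the dish (z of spatula_tip in the frame of dish below 0.026 m and horizontal distance between spatula_tip and dish below 0.067 m and x of spatula_tip in the frame of dish below -0.008 m and y of spatula_tip in the frame of dish above 0.008 m), for 0.02 s.
4. the spatula's tip, within 18 mm of the dish floor, stirs through the near right of the dish (z of spatula_tip in the frame of dish below 0.026 m and horizontal distance between spatula_tip and dish below 0.067 m and x of spatula_tip in the frame of dish below -0.008 m and y of spatula_tip in the frame of dish below -0.008 m), for 0.02 s.
5. the spatula's tip, within 18 mm of the dish floor, stirs through the far right of the dish (z of spatula_tip in the frame of dish below 0.026 m and horizontal distance between spatula_tip and dish below 0.067 m and x of spatula_tip in the frame of dish above 0.008 m and y of spatula_tip in the frame of dish below -0.008 m), for 0.02 s.
6. the spatula's tip, within 18 mm of the dish floor, stirs through the far left again of the dish (all of step 2), for 0.02 s.
At the end, for the whole second after the job is handed in: The spatula lies in the rest again, head down, released and still: tip within 20 mm of its seat, slope within 0.2 rad of 45 degrees, width within 0.2 rad of the trough's. All five beads are in the dish, at least three of them more than 12 mm from where they started (all of step 1 and horizontal distance between each of bead0, bead1, bead2, bead3, bead4 and dish below 0.067 m and z of each of bead0, bead1, bead2, bead3, bead4 in the frame of dish below 0.06 m and distance of any of bead0, bead1, bead2 from where it was at the start of the episode above 0.012 m and distance of any of bead0, bead1, bead3 from where it was at the start of the episode above 0.012 m and distance of any of bead0, bead1, bead4 from where it was at the start of the episode above 0.012 m and distance of any of bead0, bead2, bead3 from where it was at the start of the episode above 0.012 m and distance of any of bead0, bead2, bead4 from where it was at the start of the episode above 0.012 m and distance of any of bead0, bead3, bead4 from where it was at the start of the episode above 0.012 m and distance of any of bead1, bead2, bead3 from where it was at the start of the episode above 0.012 m and distance of any of bead1, bead2, bead4 from where it was at the start of the episode above 0.012 m and distance of any of bead1, bead3, bead4 from where it was at the start of the episode above 0.012 m and distance of any of bead2, bead3, bead4 from where it was at the start of the episode above 0.012 m); the robot touches nothing.
It fails at once if a bead leaves the dish (not (horizontal distance between each of bead0, bead1, bead2, bead3, bead4 and dish below 0.082 m and z of each of bead0, bead1, bead2, bead3, bead4 in the frame of dish below 0.09 m)).
It fails at once if the spatula is forced against the dish with more than 40 N (contact force between spatula and dish above 40 N).
It fails at once if the carton or the white bottle is shifted by more than 25 mm (distance of any of reagent_carton, white_bottle from where it was at the start of the episode above 0.025 m).
It also fails if it takes over 72 s, if anything falls off the work surface, if the arm or the gripper's body presses on something with over 40 N, if the wrist force passes 120 N, or if a joint passes its speed limit or range.

ROBOT

A 6-joint arm with a two-finger parallel gripper is mounted at the origin on a cart in front of the work surface, level with it; the furniture and walls round the work are solid. World frame = base frame: x ahead of the robot, y to its left, z up, the work surface at z = 0. Lengths are in mm, angles in rad, forces in N, time in s.
With the tool pointing down it reaches from about 350 to 875 mm from the base axis. Payload 4.2 kg.
Tool frame: the origin (TCP) lies midway between the tips of the shut fingers; the grasp point (between the pads) lies 19 mm behind it; z points along the fingers, y is the line along which they close (so a half turn about z gives the same grasp; the last joint's range is limited). The gripper opens to 85 mm and grips with 20 to 120 N. Pads are 22 mm wide; open, the fingers measure 114 mm over their backs; the gripper's body (76 mm by 85 mm) begins 54 mm behind the grasp point. The pads swing forward as they close: fully open they stand 13 mm farther back than shut.
Start: joints at [1.527, 0.385, 0.008, 0, -1.194, -0.259], TCP at [186.339, 596.554, 231.312] pointing down, gripper open.
Joint ranges: [-3.14, 3.14], [-1.21, 2.06], [-1.07, 1.41], [-3.16, 2.05], [-2.99, -0.16], [-3.1, 3.1]. Speed limits (rad/s): [2.79, 2.79, 3.14, 3.14, 3.14, 3.14].

INTERFACE

Orientations are given as a unit quaternion [x, y, z, w].
In Python, from bench import arm gives the robot as it stands.
- The arm moves only by the tool send_rows, never from a script. Its argument "targets" is a list of rows, each an object of numbers: "gripper": the gripper command: -1 is fully open, 1 is shut, values between are in proportion; "x", "y", "z": the shift along the tool's x, y, z in cm; "ax", "ay", "az": the turn, a rotation vector about the tool's x, y, z in degrees. A call has 1 to 5 rows; each row shifts and turns the commanded pose from where the row before left it, along the tool's axes as they then stand; what a row does not reach is not made up. A row lasts 1/12 s, in which the tool goes at most 41.7 mm and 7.16 degrees, less where a joint would pass 70% of its speed; a pose out of reach is approached as far as the arm can. A call is refused whole if a number of a shift passes 4.17 or a number of a turn 7.16, either way. A call with a gripper value outside its range is refused whole. The fingers move at their own pace and stop on an object; the grip force is fixed at half the most. Time passes only in rows, so rows that do not move let the fingers close. It gives the time, the measured TCP pose, the force, the opening and the grip force at its end, in the units of the state.
- arm.read_state(): the state, without advancing time (a new reading comes with each control period).
- arm.get_image(name): name is "side" or "top" or "wrist"; returns (picture, depth): 420x560x3 uint8, red, green, blue; 420x560 float32, mm along the optical axis (not along the pixel's ray), 0 where there is no reading.
- arm.camera_model(name): a dict with "fx", "fy", "cx", "cy" (pixels), "distortion" ([k1, k2, p1, p2, k3] as OpenCV has them; the pictures are not rectified), "cam_to_world" (4x4, takes a point from camera to world coordinates). Camera axes: x right, y down, z forward; pixel columns grow to the right and rows downward; lengths in mm; the calibration is good to about 2 mm. A picture is of the moment at which its call begins: read the wrist's pose just before it. camera_model takes no time and is no camera call; for the wrist camera it gives the pose at the moment of the call.
- arm.job_done(): hands the job in; it is judged then, once.
Trained networks look in the newest picture that a camera, given by its name, has taken for a name from the list of things; names that differ only in an ending like _2 or _b are one class to them, and where a whole thing is asked for, a point or a joint stands for the part that bears it (a point fixed in the world has none). Each returns a list of dicts, best first, with "score" (0 to 1); they miss things now and then, are a little off and sometimes report something else, mostly with a low value. They report only what shows in the picture. A call takes as long as a camera call. They do not tell look-alikes from the thing itself.
- arm.boxes_of(camera, thing): "rect" ([left, top, width, height] in pixels, round what is visible of it).
The state is a dict: "clock": time; "joints": joint angles; "joint_vel": joint speeds; "joint_efforts": joint torques, N m; "position": TCP position; "ee_rot": TCP orientation; "contact_force": force on the tool from outside, world axes, zero at the start; "wrist_torque": the same for the moment, N m; "gripper_width": finger opening in mm; "grasp_force": force on a finger pad.
Only numpy, scipy, OpenCV 4.12 (cv2) and the standard library are available. Lean on these libraries where they do the work, as an engineer would, in place of code of your own. Each camera call takes 0.05 s, during which the arm holds its last target. There are 200 camera calls.

## Working session

There is one attempt and no reset: what is moved stays moved. The work goes in short steps, Python scripts to look and compute and a tool call to move; the robot and the scene stay as the last step left them, time stands still between calls to the robot, and variables do not carry over. Pictures are saved under pics/ and viewed, at most 10 in all, crops included, and the job is handed in when it is done.

Besides the shell and the picture viewer there is one more tool, called as a command line: name --argument value ..., lists and objects as JSON in quotes. send_rows: Moves the arm, as the interface text tells. Its arguments: {"type":"object","properties":{"targets":{"type":"array"}},"required":["targets"]}

```bash
ls; mkdir -p pics; cat > h.py <<'E'
import numpy as np, cv2
from bench import arm
from scipy.spatial.transform import Rotation as R
def px2w(cam,uv,d,m=None):
    m=m or arm.camera_model(cam); K=np.array([[m['fx'],0,m['cx']],[0,m['fy'],m['cy']],[0,0,1.]])
    uv=np.array(uv,float).reshape(-1,1,2); p=cv2.undistortPoints(uv,K,np.array(m['distortion'],float)).reshape(-1,2)
    T=np.array(m['cam_to_world']); P=np.c_[p,np.ones(len(p))]*np.array(d,float).reshape(-1,1)
    return P@T[:3,:3].T+T[:3,3]
def cloud(cam):
    im,d=arm.get_image(cam); v,u=np.mgrid[0:420,0:560]
    P=px2w(cam,np.c_[u.ravel(),v.ravel()],d.ravel()).reshape(420,560,3); P[d==0]=np.nan
    return im,P
E
python3 - <<'E'
from h import *
for c in ('top','side'):
    im,P=cloud(c); cv2.imwrite(f'pics/{c}0.png',cv2.cvtColor(im,cv2.COLOR_RGB2BGR)); np.savez(f'{c}0.npz',im=im,P=P)
    for t in ('spatula','rest','dish','bead0','reagent_carton','white_bottle'):
        print(c,t,[(np.round(b['rect']).tolist(),round(b['score'],2)) for b in arm.boxes_of(c,t)])
s=arm.read_state();print(s)
E
```

```text
pics
top spatula [([393.0, 258.0, 13.0, 41.0], 0.75), ([250.0, 194.0, 58.0, 18.0], 0.69), ([214.0, 245.0, 36.0, 16.0], 0.53)]
top rest [([336.0, 208.0, 43.0, 44.0], 0.93)]
top dish [([163.0, 170.0, 53.0, 46.0], 0.65)]
top bead0 [([186.0, 177.0, 4.0, 7.0], 0.58), ([175.0, 199.0, 9.0, 8.0], 0.57), ([191.0, 197.0, 10.0, 11.0], 0.57), ([162.0, 170.0, 53.0, 45.0], 0.5), ([173.0, 185.0, 9.0, 7.0], 0.49)]
top reagent_carton [([236.0, 140.0, 31.0, 22.0], 0.77), ([196.0, 196.0, 6.0, 10.0], 0.55)]
top white_bottle [([187.0, 135.0, 24.0, 22.0], 0.74)]
side spatula [([282.0, 197.0, 10.0, 41.0], 0.72), ([229.0, 319.0, 50.0, 38.0], 0.72), ([213.0, 184.0, 28.0, 26.0], 0.43)]
side rest [([274.0, 256.0, 33.0, 41.0], 0.69)]
side dish [([246.0, 141.0, 41.0, 39.0], 0.73)]
side bead0 []
side reagent_carton [([309.0, 164.0, 23.0, 34.0], 0.67)]
side white_bottle []
{'clock': 0.7, 'joints': array([ 1.52659669e+00,  3.84628521e-01,  7.92080519e-03, -7.15050715e-05,
       -1.19399224e+00, -2.58606028e-01]), 'joint_vel': array([-6.57316967e-05,  2.51081486e-04,  9.11066903e-04,  8.07538988e-04,
       -9.70117349e-04,  2.63911014e-04]), 'joint_efforts': array([ 7.41262966e-06, -3.91946948e+01,  1.88581932e+01,  4.18999985e+00,
       -3.19409364e-04,  3.09792810e-06]), 'position': array([186.32119241, 596.55703067, 231.35280063]), 'ee_rot': array([ 9.88558483e-01, -1.50838066e-01, -3.82100767e-05, -4.43537347e-05]), 'contact_force': array([-0.90307868, -0.48275191,  0.48108922]), 'wrist_torque': array([-0.04216507, -0.04504986, -0.03758822]), 'grasp_force': 0.0, 'gripper_width': 85.45319197883336}
```

```bash
python3 - <<'E'
from h import *
a=cv2.imread('pics/top0.png')[120:320,140:440]; cv2.imwrite('pics/top0c.png',cv2.resize(a,(800,533),interpolation=cv2.INTER_CUBIC))
P=np.load('top0.npz')['P']
for n,(u,v) in dict(A=(399,278),B=(279,203),C=(232,253),rest=(357,230),dish=(189,193),carton=(251,151),bottle=(199,146)).items(): print(n,np.round(P[v,u]))
E
```

```text
A [ 255. -441.   16.]
B [488. -47.  16.]
C [319. 104.   2.]
rest [ 406. -296.   60.]
dish [514. 253.   6.]
carton [646.  45.  78.]
bottle [650. 202. 114.]
```

View pics/top0c.png

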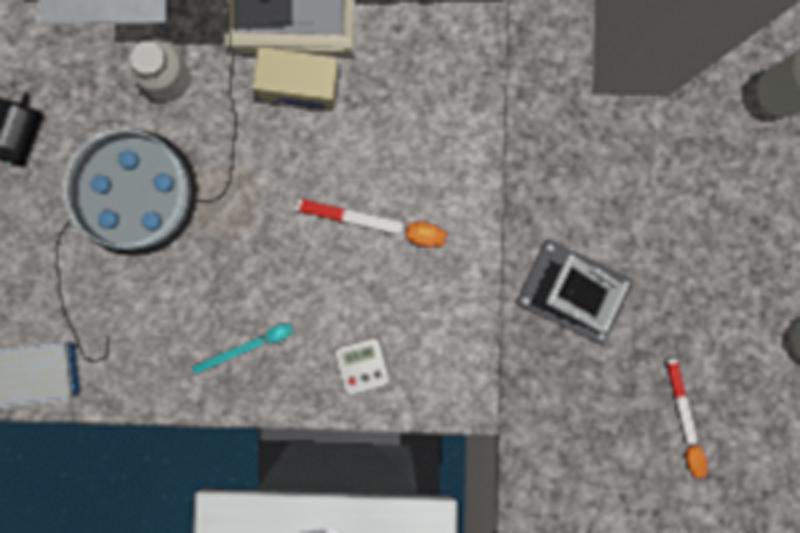

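The top view shows the larger red/white/orange spatula at crop (372,222), the smaller look-alike at (687,418), the turquoise one at (243,347), the rest at (575,290) and the dish at (130,190) holding five beads.

```bash
python3 - <<'E'
from h import *
D=np.load('top0.npz');P=D['P'];im=D['im'];hsv=cv2.cvtColor(im,cv2.COLOR_RGB2HSV)
def box(u0,v0,w,h,pad=6):
    m=np.zeros((420,560),bool); m[v0-pad:v0+h+pad,u0-pad:u0+w+pad]=1; return m
m=box(250,194,58,18); z=P[...,2]
q=m&(z>8)&(z<30); X=P[q][:,:2]; (c,sz,ang)=cv2.minAreaRect(X.astype(np.float32)); print('spat',c,sz,ang, np.median(P[q][:,2]))
cols=m&(hsv[...,1]>150); 
o=cols&(hsv[...,0]>6)&(hsv[...,0]<25); r=cols&((hsv[...,0]<5)|(hsv[...,0]>172))
print('orange',P[o].mean(0),'red',P[r].mean(0)); d=P[o].mean(0)-P[r].mean(0); print(np.degrees(np.arctan2(d[1],d[0])))
X0=X-X.mean(0);_,_,V=np.linalg.svd(X0,full_matrices=False);t=X0@V[0];print('pca',np.degrees(np.arctan2(V[0,1],V[0,0])),X.mean(0)+V[0]*t.min(),X.mean(0)+V[0]*t.max())
m=box(336,208,43,44,8); q=m&(z>8)
Q=P[q]; print('rest',cv2.minAreaRect(Q[:,:2].astype(np.float32)), Q[:,2].max())
qq=m&(z>8)&(z<20);print('foot',cv2.minAreaRect(P[qq][:,:2].astype(np.float32)))
qq=m&(z>25); A=P[qq]; 
co,*_=np.linalg.lstsq(np.c_[A[:,:2],np.ones(len(A))],A[:,2],rcond=None);print('plane',co,np.degrees(np.arctan2(co[1],co[0])))
# robust
for _ in range(8):
    e=np.c_[A[:,:2],np.ones(len(A))]@co-A[:,2]; k=abs(e)<6+0*e; co,*_=np.linalg.lstsq(np.c_[A[k][:,:2],np.ones(k.sum())],A[k][:,2],rcond=None)
print(co,np.hypot(*co[:2]),np.degrees(np.arctan2(co[1],co[0])),k.sum(),len(A))
m=box(163,170,53,46,8); q=m&(z>50)&(z<75); X=P[q][:,:2].astype(np.float32);print('dish',cv2.minEnclosingCircle(X),cv2.fitEllipse(X),len(X))
b=m&(hsv[...,0]>95)&(hsv[...,0]<125)&(hsv[...,1]>100); n,l,s,c=cv2.connectedComponentsWithStats(b.astype(np.uint8))
for i in range(1,n):
    if s[i,4]>8: print('bead',s[i,4],np.nanmedian(P[l==i],0).round())
E
```

```text
spat (495.3545227050781, -46.05738067626953) (217.15066528320312, 37.78514099121094) 76.64470672607422 15.492762872043613
orange [ 474.03105524 -113.76740101   15.57593026] red [500.69837902  14.84691635  16.28684641]
-101.71391596581269
pca 78.48692323985101 [ 467.36561632 -151.24172927] [510.7249475   61.62749982]
rest ((434.23284912109375, -309.81231689453125), (118.80448913574219, 143.23928833007812), 65.0513687133789) 91.5509233752864
foot ((434.23284912109375, -309.81231689453125), (118.80448913574219, 143.23928833007812), 65.0513687133789)
plane [  0.30745748   0.6859247  140.28460291] 65.8562670349504
[  0.40597841   0.88659285 156.49247891] 0.9751232531863482 65.39655366499261 325 455
dish ((517.8818359375, 250.2540283203125), 72.38429260253906) ((517.3359985351562, 249.75477600097656), (139.08102416992188, 139.2474365234375), 107.18338775634766) 245
bead 28 [556. 254.  27.]
bead 28 [524. 287.  28.]
bead 28 [529. 210.  28.]
bead 30 [482. 276.  27.]
bead 29 [480. 222.  29.]
```

```bash
cat >> h.py <<'E'
def down(h): # tool z down, x heading h deg
    return R.from_euler('z',h,degrees=True)*R.from_euler('x',180,degrees=True)
def plan(wps,vmax=40,n=None,wmax=7.0):
    """wps: (pos,Rot[,vmax]); prints rows per wp as an equal split in the tool frame"""
    s=arm.read_state(); p=s['position']; q=R.from_quat(s['ee_rot'])
    for w in wps:
        v=w[2] if len(w)>2 else vmax
        d=np.array(w[0])-p; rv=(q.inv()*w[1]).as_rotvec(degrees=True)
        N=max(1,int(np.ceil(max(np.linalg.norm(d)/v, np.linalg.norm(rv)/wmax))))
        rv=np.round(rv/N,1); rows=[]; rem=N
        for i in range(N):   # straight line in the world, tool turning
            t=np.round(q.inv().apply((np.array(w[0])-p)/(N-i))/10,2)
            p=p+q.apply(t*10); q=q*R.from_rotvec(rv,degrees=True)
            rows.append((*t,*rv))
        print('->',np.round(p,1),'N',N)
        k=0
        for r in rows: print('  ',*[f'{a:g}' for a in r])
E
python3 - <<'E'
from h import *
plan([([470,-20,330],down(-101.7))])
E
```

```text
-> [470. -20. 330.] N 18
   2.53 2.8 -0.55 0 0 4.7
   2.75 2.58 -0.55 0 0 4.7
   2.95 2.35 -0.55 0 0 4.7
   3.13 2.1 -0.55 0 0 4.7
   3.29 1.84 -0.55 0 0 4.7
   3.43 1.56 -0.55 0 0 4.7
   3.55 1.27 -0.55 0 0 4.7
   3.64 0.98 -0.55 0 0 4.7
   3.71 0.68 -0.55 0 0 4.7
   3.75 0.37 -0.55 0 0 4.7
   3.77 0.06 -0.55 0 0 4.7
   3.76 -0.25 -0.55 0 0 4.7
   3.73 -0.55 -0.55 0 0 4.7
   3.67 -0.86 -0.54 0 0 4.7
   3.59 -1.16 -0.55 0 0 4.7
   3.48 -1.44 -0.54 0 0 4.7
   3.35 -1.73 -0.55 0 0 4.7
   3.21 -2 -0.54 0 0 4.7
```

send_rows --targets '[{"gripper": -1, "x": 2.5, "y": 2.8, "z": -0.6, "az": 4.7}, {"gripper": -1, "x": 2.8, "y": 2.6, "z": -0.6, "az": 4.7}, {"gripper": -1, "x": 3.0, "y": 2.3, "z": -0.6, "az": 4.7}, {"gripper": -1, "x": 3.1, "y": 2.1, "z": -0.6, "az": 4.7}, {"gripper": -1, "x": 3.3, "y": 1.8, "z": -0.6, "az": 4.7}]'

```text
$.targets[0]: bad value
```

send_rows --targets '[{"gripper": -1, "x": 3.4, "y": 1.6, "z": -0.6, "az": 4.7}, {"gripper": -1, "x": 3.6, "y": 1.3, "z": -0.6, "az": 4.7}, {"gripper": -1, "x": 3.6, "y": 1.0, "z": -0.6, "az": 4.7}, {"gripper": -1, "x": 3.7, "y": 0.7, "z": -0.6, "az": 4.7}, {"gripper": -1, "x": 3.8, "y": 0.4, "z": -0.6, "az": 4.7}]'

```text
$.targets[0]: bad value
```

send_rows --targets '[{"gripper": -1, "x": 3.8, "y": 0.1, "z": -0.5, "az": 4.7}, {"gripper": -1, "x": 3.8, "y": -0.2, "z": -0.5, "az": 4.7}, {"gripper": -1, "x": 3.7, "y": -0.5, "z": -0.5, "az": 4.7}, {"gripper": -1, "x": 3.7, "y": -0.9, "z": -0.5, "az": 4.7}, {"gripper": -1, "x": 3.6, "y": -1.2, "z": -0.5, "az": 4.7}]'

```text
$.targets[0]: bad value
```

send_rows --targets '[{"gripper": -1, "x": 3.5, "y": -1.4, "z": -0.5, "az": 4.7}, {"gripper": -1, "x": 3.4, "y": -1.7, "z": -0.5, "az": 4.7}, {"gripper": -1, "x": 3.2, "y": -2.0, "z": -0.5, "az": 4.7}, {"gripper": -1}, {"gripper": -1}]'

```text
$.targets[0]: bad value
```

```bash
cat >> h.py <<'E'
def spat(P,im,roi):
    hsv=cv2.cvtColor(im,cv2.COLOR_RGB2HSV); z=P[...,2]
    q=roi&(z>10)&(z<22)&(hsv[...,1]>-1)
    col=(hsv[...,1]>140)&roi&(z<30)
    o=col&(hsv[...,0]>6)&(hsv[...,0]<25); r=col&((hsv[...,0]<5)|(hsv[...,0]>172))
    return q,o,r
E
python3 - <<'E'
from h import *
s=arm.read_state(); print(s['clock'],s['position'],s['joints'].round(2),R.from_quat(s['ee_rot']).as_matrix().round(3).tolist())
m=arm.camera_model('wrist'); T=np.array(m['cam_to_world']); t=R.from_quat(s['ee_rot']).as_matrix()
print('cam in tool',(t.T@(T[:3,3]-s['position'])).round(), (t.T@T[:3,:3]).round(2).tolist(), m['fx'])
im,P=cloud('wrist'); np.savez('w1.npz',im=im,P=P); cv2.imwrite('pics/w1.png',cv2.cvtColor(im,cv2.COLOR_RGB2BGR))
roi=np.abs(P[...,1]+46)<120
roi&=np.abs(P[...,0]-490)<80
q,o,r=spat(P,im,roi)
for n,k in (('all',q),('o',o),('r',r)):
    print(n,k.sum(), P[k].mean(0).round(1), cv2.minAreaRect(P[k][:,:2].astype(np.float32)))
d=P[o].mean(0)-P[r].mean(0); print(np.degrees(np.arctan2(d[1],d[0])))
E
```

```text
0.7 [186.32119241 596.55703067 231.35280063] [ 1.53  0.38  0.01 -0.   -1.19 -0.26] [[0.954, -0.298, -0.0], [-0.298, -0.954, 0.0], [-0.0, -0.0, -1.0]]
cam in tool [  85.    0. -142.] [[0.0, -0.94, -0.33], [1.0, 0.0, -0.0], [0.0, -0.33, 0.94]] 303.3590260415155
all 0 [nan nan nan] ((0.0, 0.0), (0.0, 0.0), 0.0)
o 0 [nan nan nan] ((0.0, 0.0), (0.0, 0.0), 0.0)
r 0 [nan nan nan] ((0.0, 0.0), (0.0, 0.0), 0.0)
nan<stdin>:10: RuntimeWarning: Mean of empty slice.
  ret = um.true_divide(
<stdin>:11: RuntimeWarning: Mean of empty slice.
```

View pics/w1.png

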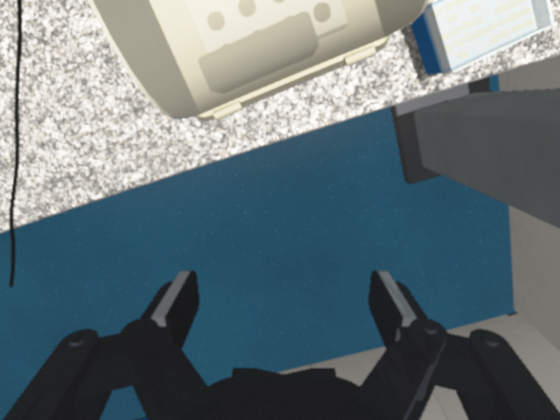

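The wrist picture shows the floor below the tool and a cream appliance at the top (about 260,50). Nothing moved: the call wants every key.

```bash
python3 - <<'E'
from h import *
P=np.load('w1.npz')['P'].reshape(-1,3); Q=P[(P[:,2]>30)&(P[:,0]>100)&(P[:,2]<200)]
print(np.nanmin(Q,0),np.nanmax(Q,0),np.nanpercentile(Q[:,2],95))
Q=Q[Q[:,1]<560]; print(len(Q),Q.max(0) if len(Q) else '')
E
```

```text
[248.78411235 303.70816726  30.01292343] [359.03956172 664.48315113 174.4536829 ] 171.270494578286
15033 [326.32559186 559.99532891 167.37739435]
```

send_rows --targets '[{"gripper": -1, "x": 2.5, "y": 2.8, "z": -0.6, "ax": 0, "ay": 0, "az": 4.7}, {"gripper": -1, "x": 2.8, "y": 2.6, "z": -0.6, "ax": 0, "ay": 0, "az": 4.7}]'

```text
clock: 0.92
position: [217.6, 527.7, 242.0]
ee_rot: [0.973, -0.232, 0.0, 0.001]
contact_force: [0.3, 0.2, 0.6]
gripper_width: 85.3
grasp_force: 0.0
```

send_rows --targets '[{"gripper": -1, "x": 3.0, "y": 2.3, "z": -0.6, "ax": 0, "ay": 0, "az": 4.7}, {"gripper": -1, "x": 3.1, "y": 2.1, "z": -0.6, "ax": 0, "ay": 0, "az": 4.7}, {"gripper": -1, "x": 3.3, "y": 1.8, "z": -0.6, "ax": 0, "ay": 0, "az": 4.7}, {"gripper": -1, "x": 3.4, "y": 1.6, "z": -0.6, "ax": 0, "ay": 0, "az": 4.7}, {"gripper": -1, "x": 3.6, "y": 1.3, "z": -0.6, "ax": 0, "ay": 0, "az": 4.7}]'

```text
clock: 1.33
position: [297.5, 354.7, 273.8]
ee_rot: [0.905, -0.426, 0.0, -0.0]
contact_force: [1.0, 0.1, 0.4]
gripper_width: 85.5
grasp_force: 0.0
```

send_rows --targets '[{"gripper": -1, "x": 3.6, "y": 1.0, "z": -0.6, "ax": 0, "ay": 0, "az": 4.7}, {"gripper": -1, "x": 3.7, "y": 0.7, "z": -0.6, "ax": 0, "ay": 0, "az": 4.7}, {"gripper": -1, "x": 3.8, "y": 0.4, "z": -0.6, "ax": 0, "ay": 0, "az": 4.7}, {"gripper": -1, "x": 3.8, "y": 0.1, "z": -0.5, "ax": 0, "ay": 0, "az": 4.7}, {"gripper": -1, "x": 3.8, "y": -0.2, "z": -0.5, "ax": 0, "ay": 0, "az": 4.7}]'

```text
clock: 1.75
position: [375.0, 182.1, 302.1]
ee_rot: [0.799, -0.601, 0.0, -0.001]
contact_force: [1.4, 0.5, 0.6]
gripper_width: 85.4
grasp_force: 0.0
```

send_rows --targets '[{"gripper": -1, "x": 3.7, "y": -0.5, "z": -0.5, "ax": 0, "ay": 0, "az": 4.7}, {"gripper": -1, "x": 3.7, "y": -0.9, "z": -0.5, "ax": 0, "ay": 0, "az": 4.7}, {"gripper": -1, "x": 3.6, "y": -1.2, "z": -0.5, "ax": 0, "ay": 0, "az": 4.7}, {"gripper": -1, "x": 3.5, "y": -1.4, "z": -0.5, "ax": 0, "ay": 0, "az": 4.7}, {"gripper": -1, "x": 3.4, "y": -1.7, "z": -0.5, "ax": 0, "ay": 0, "az": 4.7}]'

```text
clock: 2.17
position: [453.4, 9.9, 327.0]
ee_rot: [-0.66, 0.752, -0.0, 0.001]
contact_force: [0.8, 0.6, 0.3]
gripper_width: 85.3
grasp_force: 0.0
```

send_rows --targets '[{"gripper": -1, "x": 3.2, "y": -2.0, "z": -0.5, "ax": 0, "ay": 0, "az": 4.7}, {"gripper": -1, "x": 0, "y": 0, "z": 0, "ax": 0, "ay": 0, "az": 0}, {"gripper": -1, "x": 0, "y": 0, "z": 0, "ax": 0, "ay": 0, "az": 0}]'

```text
clock: 2.42
position: [469.3, -24.2, 331.2]
ee_rot: [-0.628, 0.778, 0.0, -0.0]
contact_force: [-0.2, 0.4, 0.2]
gripper_width: 85.2
grasp_force: 0.0
```

```bash
cat > look1.py <<'E'
from h import *
s=arm.read_state(); print(s['clock'],s['position'],s['joints'].round(2))
im,P=cloud('wrist'); np.savez('w1.npz',im=im,P=P); cv2.imwrite('pics/w2.png',cv2.cvtColor(im,cv2.COLOR_RGB2BGR))
roi=(np.abs(P[...,1]+46)<130)&(np.abs(P[...,0]-490)<70)
q,o,r=spat(P,im,roi)
for n,k in (('all',q),('o',o),('r',r)):
    print(n,k.sum(), P[k].mean(0).round(1), cv2.minAreaRect(P[k][:,:2].astype(np.float32)))
d=P[o].mean(0)-P[r].mean(0); print(np.degrees(np.arctan2(d[1],d[0])))
E
python3 look1.py
```

```text
2.4167 [469.32331448 -24.24528937 331.21219527] [ 0.3   0.06 -0.17 -0.   -1.34 -0.51]
all 1557 [484.3 -59.3  14.9] ((489.6063232421875, -45.85308074951172), (187.13385009765625, 29.076467514038086), 76.42431640625)
o 561 [ 473.  -113.1   14.8] ((473.48162841796875, -113.278076171875), (48.258235931396484, 28.919933319091797), 77.71723175048828)
r 311 [499.2  15.1  15.5] ((499.7734680175781, 15.641834259033203), (52.481910705566406, 15.645907402038574), 77.5530014038086)
-101.54196514352715
```

View pics/w2.png

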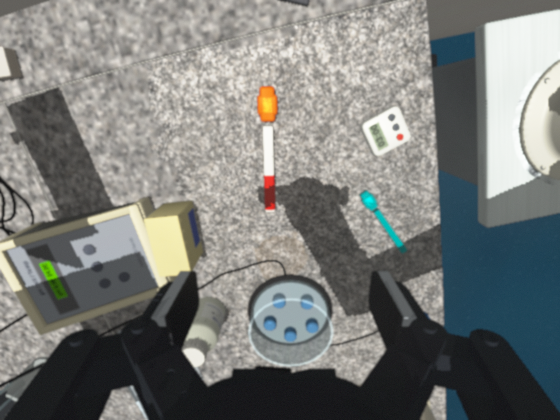

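The wrist view shows the spatula from the orange head (267,103) to the red end (270,193), with the calculator at (385,130) and the dish at (290,315). Next I look at the rest.

send_rows --targets '[{"gripper": -1, "x": 4, "y": 0, "z": 0, "ax": 0, "ay": 0, "az": 2.1}, {"gripper": -1, "x": 4, "y": 0, "z": 0, "ax": 0, "ay": 0, "az": 2.1}, {"gripper": -1, "x": 4, "y": 0, "z": 0, "ax": 0, "ay": 0, "az": 2.1}, {"gripper": -1, "x": 4, "y": 0, "z": 0, "ax": 0, "ay": 0, "az": 2.1}, {"gripper": -1, "x": 4, "y": 0, "z": 0, "ax": 0, "ay": 0, "az": 2.1}]'

```text
clock: 2.88
position: [412.8, -214.3, 331.5]
ee_rot: [-0.557, 0.831, -0.0, 0.0]
contact_force: [0.5, 0.6, 0.6]
gripper_width: 85.2
grasp_force: 0.0
```

send_rows --targets '[{"gripper": -1, "x": 2, "y": 0, "z": 0, "ax": 0, "ay": 0, "az": 2.1}, {"gripper": -1, "x": 0, "y": 0, "z": 0, "ax": 0, "ay": 0, "az": 0}, {"gripper": -1, "x": 0, "y": 0, "z": 0, "ax": 0, "ay": 0, "az": 0}]'

```text
clock: 3.13
position: [405.5, -232.3, 331.3]
ee_rot: [-0.541, 0.841, 0.0, 0.0]
contact_force: [0.2, 0.5, -0.4]
gripper_width: 85.5
grasp_force: 0.0
```

```bash
python3 - <<'E'
from h import *
s=arm.read_state(); print(s['clock'],s['position'],s['joints'].round(2))
im,P=cloud('wrist'); np.savez('w3.npz',im=im,P=P); cv2.imwrite('pics/w3.png',cv2.cvtColor(im,cv2.COLOR_RGB2BGR))
roi=(np.abs(P[...,0]-415)<100)&(np.abs(P[...,1]+305)<100)
A=P[roi&(P[...,2]>25)]; print(len(A))
best=None; rng=np.random.default_rng(0)
for _ in range(800):
    a=A[rng.choice(len(A),3,replace=False)]; n=np.cross(a[1]-a[0],a[2]-a[0]); L=np.linalg.norm(n)
    if L<50: continue
    n/=L*np.sign(n[2]) ; 
    if abs(n[2]-.707)>.08: continue
    k=abs((A-a[0])@n)<2
    if best is None or k.sum()>best.sum(): best=k
B=A[best]; c=B.mean(0); n=np.linalg.svd(B-c,full_matrices=False)[2][2]; n*=np.sign(n[2]); print('n',n,'heading up',np.degrees(np.arctan2(-n[1],-n[0])),len(B))
d=-n[:2]/np.hypot(*n[:2]); e=np.array([-d[1],d[0]])
u=B[:,:2]@d; w=B[:,:2]@e; print('plane z-u=',np.median(B[:,2]-u), 'u pct',np.percentile(u,[1,5,95,99]),'z',np.percentile(B[:,2],[1,5,95,99]),'w',np.percentile(w,[1,5,50,95,99]))
# origin: x_r=z-67 on floor
u0=np.median(u-(B[:,2]-67)); 
F=P[roi&(P[...,2]>5)]; wf=F[:,:2]@e; uf=F[:,:2]@d
print('foot w',np.percentile(wf,[.5,2,98,99.5]),'u-u0',np.percentile(uf-u0,[.5,2,98,99.5]))
for w0 in ((np.percentile(w,2)+np.percentile(w,98))/2,(np.percentile(wf,1)+np.percentile(wf,99))/2): print('origin',u0*d+w0*e)
print('minrect',cv2.minAreaRect(F[:,:2].astype(np.float32)))
# side walls: points above floor plane 10..20
h=(P-c)@n; W=P[roi&(h>8)&(h<20)&(P[...,2]>20)]; print(len(W)); ww=W[:,:2]@e; print(np.histogram(ww,bins=np.arange(ww.min(),ww.max()+5,5)))
E
```

```text
3.1333 [ 405.45730586 -232.32242356  331.27969627] [-0.17  0.05 -0.18 -0.   -1.34 -0.26]
40645
n [0.26715241 0.72674732 0.63282535] heading up -110.18343411881233 9290
plane z-u= 324.96678753761523 u pct [73.08397105 75.40753039 97.46330294 98.62636786] z [395.67411892 397.65462594 424.54867475 426.14820439] w [389.02148146 395.49559289 459.96504497 526.21810252 529.60704904]
foot w [388.10591413 390.70025456 529.44627095 531.71193146] u-u0 [325.78922028 329.88099156 437.67149904 452.05997088]
origin [520.4848236  83.5139078]
origin [520.7281338   83.42446694]
minrect ((384.3276672363281, -281.8919372558594), (131.91542053222656, 149.52427673339844), 67.20820617675781)
706
(array([ 95, 124, 293,   0,   0,  46,  79,  47,   0,   0,   0,   0,   0,
         0,   0,   0,   0,   0,   0,   0,   0,   0,   0,   8,   1,   0,
        10,   3]), array([387.69182627, 392.69182627, 397.69182627, 402.69182627,
       407.69182627, 412.69182627, 417.69182627, 422.69182627,
       427.69182627, 432.69182627, 437.69182627, 442.69182627,
       447.69182627, 452.69182627, 457.69182627, 462.69182627,
       467.69182627, 472.69182627, 477.69182627, 482.69182627,
       487.69182627, 492.69182627, 497.69182627, 502.69182627,
       507.69182627, 512.69182627, 517.69182627, 522.69182627,
       527.69182627]))
```

View pics/w3.png

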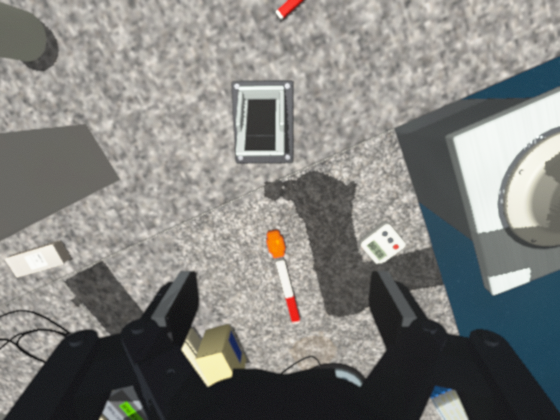

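The rest is at (263,122) with its dark trough floor. My fit picked up the fingers, so I redo it on the saved picture with z limited.

```bash
python3 - <<'E'
from h import *
D=np.load('w3.npz'); P=D['P']; im=D['im']
pix=np.zeros((420,560),bool); pix[72:172,225:302]=1
z=P[...,2]; roi=pix&(z<110)
A=P[roi&(z>25)]
best=None; rng=np.random.default_rng(0)
for _ in range(1500):
    a=A[rng.choice(len(A),3,replace=False)]; n=np.cross(a[1]-a[0],a[2]-a[0]); L=np.linalg.norm(n)
    if L<200: continue
    n/=L*np.sign(n[2])
    if abs(n[2]-.707)>.1: continue
    k=abs((A-a[0])@n)<1.5
    if best is None or k.sum()>best.sum(): best=k
B=A[best]; c=B.mean(0); n=np.linalg.svd(B-c,full_matrices=False)[2][2]; n*=np.sign(n[2]); print('n',n,'heading up',np.degrees(np.arctan2(-n[1],-n[0])),len(B),len(A))
F=P[roi&(z>4)&(z<18)]; r=cv2.minAreaRect(F[:,:2].astype(np.float32)); print('foot rect',r)
F2=P[roi&(z>4)]; print('rect all',cv2.minAreaRect(F2[:,:2].astype(np.float32)))
th=np.radians(65.3); d=np.array([np.cos(th),np.sin(th)]); e=np.array([-d[1],d[0]])
u=B[:,:2]@d; w=B[:,:2]@e; u0=np.median(u-(B[:,2]-67))
wf=F[:,:2]@e;uf=F[:,:2]@d
print('u0',u0,'foot u-u0',np.percentile(uf-u0,[1,3,97,99]),'w floor',np.percentile(w,[1,5,95,99]),'w foot',np.percentile(wf,[1,3,97,99]),'z',np.percentile(B[:,2],[1,5,95,99]))
h=(P-c)@n; W=P[roi&(h>9)&(h<18)&(z>35)]; ww=W[:,:2]@e; print(len(W),np.histogram(ww,bins=np.arange(ww.min(),ww.max()+5,5)))
w0=np.percentile(wf,[2,98]).mean(); print('w0',w0,'origin',u0*d+w0*e)
E
```

```text
n [-0.28888603 -0.64585624  0.70669271] heading up 65.90143623215101 2152 3102
foot rect ((408.97918701171875, -298.8692932128906), (120.1142349243164, 90.29940795898438), 66.1177978515625)
rect all ((408.97918701171875, -298.8692932128906), (120.1142349243164, 90.29940795898438), 66.1177978515625)
u0 -90.3839023762805 foot u-u0 [-70.2158107  -68.76751678  47.79679505  49.64140173] w floor [-525.14331743 -521.01175802 -471.27701912 -466.12049011] w foot [-541.12064314 -540.16092858 -451.71451313 -450.94906916] z [25.58715768 28.73955216 86.65574879 88.12178773]
308 (array([120,  51,   0,   0,   0,   0,   0,   0,   0,   0,   0,  69,  68]), array([-527.76858301, -522.76858301, -517.76858301, -512.76858301,
       -507.76858301, -502.76858301, -497.76858301, -492.76858301,
       -487.76858301, -482.76858301, -477.76858301, -472.76858301,
       -467.76858301, -462.76858301]))
w0 -495.9481546602612 origin [ 412.80449733 -289.35491857]
```

```bash
cat >> h.py <<'E'
d3=np.array([np.cos(np.radians(66)),np.sin(np.radians(66)),0]); up=np.array([0,0,1.])
O=np.array([413.1,-289.6,0]); su=(d3+up)/2**.5; nn=(-d3+up)/2**.5; seat=O-51*d3+28*up
E
python3 - <<'E'
from h import *
h=-101.6; s=np.array([np.cos(np.radians(h)),np.sin(np.radians(h)),0])
Rg=down(h)*R.from_euler('y',25,degrees=True); zt=Rg.apply([0,0,1]); print(zt)
g=np.array([487.5,-46.5,0])-25*s; g[2]=7
plan([(g-70*zt,Rg),(g,Rg,20)])
print(seat, seat+120*su)
E
```

```text
[-0.0849792  -0.41398639 -0.90630779]
-> [498.5   7.   70.4] N 10
   -2.56 0.15 2.61 0.3 2.5 -1.3
   -2.67 0.1 2.5 0.3 2.5 -1.3
   -2.78 0.05 2.38 0.3 2.5 -1.3
   -2.88 -0 2.25 0.3 2.5 -1.3
   -2.97 -0.06 2.12 0.3 2.5 -1.3
   -3.06 -0.12 1.99 0.3 2.5 -1.3
   -3.14 -0.17 1.86 0.3 2.5 -1.3
   -3.22 -0.24 1.72 0.3 2.5 -1.3
   -3.28 -0.3 1.58 0.3 2.5 -1.3
   -3.35 -0.38 1.44 0.3 2.5 -1.3
-> [492.5 -22.    7. ] N 4
   -0 0.01 1.75 -0.1 -0 0.1
   -0 0.01 1.75 -0.1 -0 0.1
   -0 0 1.75 -0.1 -0 0.1
   -0.01 -0 1.75 -0.1 -0 0.1
[ 392.3564312  -336.19081834   28.        ] [ 426.86917982 -258.67391578  112.85281374]
```

send_rows --targets '[{"gripper": -1, "x": -2.6, "y": 0.2, "z": 2.6, "ax": 0.3, "ay": 2.5, "az": -1.3}, {"gripper": -1, "x": -2.7, "y": 0.1, "z": 2.5, "ax": 0.3, "ay": 2.5, "az": -1.3}, {"gripper": -1, "x": -2.8, "y": 0, "z": 2.4, "ax": 0.3, "ay": 2.5, "az": -1.3}, {"gripper": -1, "x": -2.9, "y": 0, "z": 2.3, "ax": 0.3, "ay": 2.5, "az": -1.3}, {"gripper": -1, "x": -3.0, "y": -0.1, "z": 2.1, "ax": 0.3, "ay": 2.5, "az": -1.3}]'

```text
clock: 3.6
position: [453.5, -109.3, 199.7]
ee_rot: [-0.586, 0.803, -0.071, -0.084]
contact_force: [0.4, -0.8, -0.1]
gripper_width: 85.4
grasp_force: 0.0
```

send_rows --targets '[{"gripper": -1, "x": -3.1, "y": -0.1, "z": 2.0, "ax": 0.3, "ay": 2.5, "az": -1.3}, {"gripper": -1, "x": -3.1, "y": -0.2, "z": 1.9, "ax": 0.3, "ay": 2.5, "az": -1.3}, {"gripper": -1, "x": -3.2, "y": -0.2, "z": 1.7, "ax": 0.3, "ay": 2.5, "az": -1.3}, {"gripper": -1, "x": -3.3, "y": -0.3, "z": 1.6, "ax": 0.3, "ay": 2.5, "az": -1.3}, {"gripper": -1, "x": -3.3, "y": -0.4, "z": 1.4, "ax": 0.3, "ay": 2.5, "az": -1.3}]'

```text
clock: 4.02
position: [499.7, 10.0, 68.9]
ee_rot: [-0.621, 0.753, -0.14, -0.168]
contact_force: [1.8, 0.2, 0.6]
gripper_width: 85.4
grasp_force: 0.0
```

send_rows --targets '[{"gripper": -1, "x": 0, "y": 0, "z": 0, "ax": 0, "ay": 0, "az": 0}, {"gripper": -1, "x": 0, "y": 0, "z": 0, "ax": 0, "ay": 0, "az": 0}]'

```text
clock: 4.18
position: [499.0, 9.3, 67.7]
ee_rot: [-0.621, 0.753, -0.139, -0.17]
contact_force: [-0.1, 0.2, 1.6]
gripper_width: 85.5
grasp_force: 0.0
```

```bash
python3 - <<'E'
from h import *
h=-101.6; s=np.array([np.cos(np.radians(h)),np.sin(np.radians(h)),0])
Rg=down(h)*R.from_euler('y',25,degrees=True)
g=np.array([487.5,-46.5,0])-25*s; g[2]=7
print(arm.read_state()['position'],arm.read_state()['joints'].round(2))
plan([(g,Rg,20)])
im,P=cloud('wrist')
roi=(np.abs(P[...,1]+46)<130)&(np.abs(P[...,0]-490)<40)
q,o,r=spat(P,im,roi)
for n,k in (('o',o),('r',r)):
    if k.sum()>20: print(n,k.sum(), P[k].mean(0).round(1), cv2.minAreaRect(P[k][:,:2].astype(np.float32)))
E
```

```text
[498.98895836   9.27768184  67.69781015] [ 0.52  0.46 -0.58  0.43 -0.88 -1.05]
-> [492.6 -22.    7. ] N 4
   0.07 0.01 1.71 -0 -0.1 0.2
   0.08 0 1.71 -0 -0.1 0.2
   0.08 0.01 1.72 -0 -0.1 0.2
   0.08 0 1.71 -0 -0.1 0.2
o 2074 [ 474.7 -112.    15.8] ((474.23687744140625, -114.20158386230469), (48.843048095703125, 28.878225326538086), 76.3465347290039)
r 1757 [500.8  14.4  17.1] ((500.6584167480469, 14.091279983520508), (54.5851936340332, 16.165725708007812), 78.04090881347656)
```

send_rows --targets '[{"gripper": -1, "x": 0.1, "y": 0, "z": 1.7, "ax": 0, "ay": 0, "az": 0.2}, {"gripper": -1, "x": 0.1, "y": 0, "z": 1.7, "ax": 0, "ay": 0, "az": 0.2}, {"gripper": -1, "x": 0.1, "y": 0, "z": 1.7, "ax": 0, "ay": 0, "az": 0.2}, {"gripper": -1, "x": 0, "y": 0, "z": 1.7, "ax": 0, "ay": 0, "az": 0.2}, {"gripper": -1, "x": 0, "y": 0, "z": 0, "ax": 0, "ay": 0, "az": 0}]'

```text
clock: 4.65
position: [491.3, -26.4, 9.5]
ee_rot: [-0.613, 0.76, -0.139, -0.168]
contact_force: [-0.8, -0.4, -0.8]
gripper_width: 85.7
grasp_force: 0.0
```

send_rows --targets '[{"gripper": 1, "x": 0, "y": 0, "z": 0, "ax": 0, "ay": 0, "az": 0}, {"gripper": 1, "x": 0, "y": 0, "z": 0, "ax": 0, "ay": 0, "az": 0}, {"gripper": 1, "x": 0, "y": 0, "z": 0, "ax": 0, "ay": 0, "az": 0}, {"gripper": 1, "x": 0, "y": 0, "z": 0, "ax": 0, "ay": 0, "az": 0}, {"gripper": 1, "x": 0, "y": 0, "z": 0, "ax": 0, "ay": 0, "az": 0}]'

```text
clock: 5.07
position: [494.1, -23.9, 10.4]
ee_rot: [-0.613, 0.759, -0.14, -0.166]
contact_force: [-0.4, 0.5, -0.8]
gripper_width: 25.6
grasp_force: 0.0
```

send_rows --targets '[{"gripper": 1, "x": 0, "y": 0, "z": 0, "ax": 0, "ay": 0, "az": 0}, {"gripper": 1, "x": 0, "y": 0, "z": 0, "ax": 0, "ay": 0, "az": 0}, {"gripper": 1, "x": 0, "y": 0, "z": 0, "ax": 0, "ay": 0, "az": 0}]'

```text
clock: 5.32
position: [494.0, -24.0, 10.3]
ee_rot: [-0.614, 0.759, -0.14, -0.166]
contact_force: [-1.8, 3.4, 5.4]
gripper_width: 14.0
grasp_force: 58.9
```

```bash
cat > p1.py <<'E'
from h import *
s=arm.read_state(); p=s['position']; q=R.from_quat(s['ee_rot'])
Rel=down(-101.6).inv()*q; print('rel',Rel.as_rotvec(degrees=True))
sx=-su; F=R.from_matrix(np.c_[sx,np.cross(-nn,sx),-nn]); Rp=F*Rel
def tcp(tip): return tip+118.4*su+2.3*nn
if __name__=='__main__':
    plan([(p+[0,0,130],q),(tcp(seat+55*nn+8*su),Rp,38),(tcp(seat+5*nn+8*su),Rp,13),(tcp(seat+1*nn+1.5*su),Rp,5)])
E
python3 p1.py
```

```text
rel [ 0.41228896 25.11170402  0.49792263]
-> [493.9 -24.1 140.4] N 4
   1.38 -0.03 -2.94 0 0 0
   1.38 -0.03 -2.94 0 0 0
   1.38 -0.03 -2.95 0 0 0
   1.38 -0.02 -2.94 0 0 0
-> [ 412.2 -291.6  157.8] N 8
   3.25 0.3 1.28 -0.1 -5.6 1.6
   3.36 0.21 0.95 -0.1 -5.6 1.6
   3.45 0.11 0.62 -0.1 -5.6 1.6
   3.49 0.01 0.28 -0.1 -5.6 1.6
   3.5 -0.08 -0.06 -0.1 -5.6 1.6
   3.48 -0.18 -0.4 -0.1 -5.6 1.6
   3.41 -0.28 -0.74 -0.1 -5.6 1.6
   3.32 -0.37 -1.06 -0.1 -5.6 1.6
-> [ 426.6 -259.2  122.5] N 4
   -0.53 0.01 1.13 -0 0 0.1
   -0.53 0.01 1.13 -0 0 0.1
   -0.53 0.02 1.13 -0 0 0.1
   -0.53 0.02 1.14 -0 0 0.1
-> [ 425.8 -260.9  115.1] N 2
   0.21 -0 0.32 -0.1 0 -0.1
   0.21 -0 0.31 -0.1 0 -0.1
```

send_rows --targets '[{"gripper": 1, "x": 1.4, "y": 0, "z": -2.9, "ax": 0, "ay": 0, "az": 0}, {"gripper": 1, "x": 1.4, "y": 0, "z": -2.9, "ax": 0, "ay": 0, "az": 0}, {"gripper": 1, "x": 1.4, "y": 0, "z": -2.9, "ax": 0, "ay": 0, "az": 0}, {"gripper": 1, "x": 1.4, "y": 0, "z": -2.9, "ax": 0, "ay": 0, "az": 0}]'

```text
clock: 5.65
position: [491.6, -25.6, 139.3]
ee_rot: [-0.613, 0.759, -0.139, -0.167]
contact_force: [0.9, 0.1, -1.5]
gripper_width: 13.7
grasp_force: 58.9
```

send_rows --targets '[{"gripper": 1, "x": 3.3, "y": 0.3, "z": 1.3, "ax": -0.1, "ay": -5.6, "az": 1.6}, {"gripper": 1, "x": 3.4, "y": 0.2, "z": 1.0, "ax": -0.1, "ay": -5.6, "az": 1.6}, {"gripper": 1, "x": 3.4, "y": 0.1, "z": 0.6, "ax": -0.1, "ay": -5.6, "az": 1.6}, {"gripper": 1, "x": 3.5, "y": 0, "z": 0.3, "ax": -0.1, "ay": -5.6, "az": 1.6}, {"gripper": 1, "x": 3.5, "y": -0.1, "z": -0.1, "ax": -0.1, "ay": -5.6, "az": 1.6}]'

```text
clock: 6.07
position: [440.8, -192.2, 149.8]
ee_rot: [-0.575, 0.818, 0.004, 0.029]
contact_force: [1.2, -0.6, -0.7]
gripper_width: 13.6
grasp_force: 58.9
```

send_rows --targets '[{"gripper": 1, "x": 3.5, "y": -0.2, "z": -0.4, "ax": -0.1, "ay": -5.6, "az": 1.6}, {"gripper": 1, "x": 3.4, "y": -0.3, "z": -0.7, "ax": -0.1, "ay": -5.6, "az": 1.6}, {"gripper": 1, "x": 3.3, "y": -0.4, "z": -1.1, "ax": -0.1, "ay": -5.6, "az": 1.6}, {"gripper": 1, "x": 0, "y": 0, "z": 0, "ax": 0, "ay": 0, "az": 0}, {"gripper": 1, "x": 0, "y": 0, "z": 0, "ax": 0, "ay": 0, "az": 0}]'

```text
clock: 6.48
position: [409.8, -296.0, 155.5]
ee_rot: [-0.529, 0.832, 0.09, 0.143]
contact_force: [-0.6, 0.8, -1.6]
gripper_width: 13.2
grasp_force: 59.1
```

```bash
python3 - <<'E'
from h import *
import re
src=open('p1.py').read()
s=arm.read_state(); p=s['position']; q=R.from_quat(s['ee_rot']); print(s['clock'],p,s['joints'].round(2),s['gripper_width'],s['grasp_force'])
Rel=R.from_rotvec([.412,25.11,.498],degrees=True); sx=-su; Rp=R.from_matrix(np.c_[sx,np.cross(-nn,sx),-nn])*Rel
tcp=lambda tip: tip+118.4*su+2.3*nn
plan([(tcp(seat+5*nn+8*su),Rp,13),(tcp(seat+1*nn+1.5*su),Rp,5)])
for c in ('wrist','side'):
    im,P=cloud(c); hsv=cv2.cvtColor(im,cv2.COLOR_RGB2HSV)
    roi=(np.linalg.norm(P-(seat+55*nn+100*su),axis=-1)<140)
    m=roi&(hsv[...,1]>140); o=m&(hsv[...,0]>6)&(hsv[...,0]<25); r=m&((hsv[...,0]<5)|(hsv[...,0]>172))
    print(c,o.sum(),r.sum())
    if o.sum()>10 and r.sum()>10:
        a,b=np.median(P[o],0),np.median(P[r],0); v=(a-b)/np.linalg.norm(a-b); print(a,b,v,'want',-su, 'o rel tip', (a-seat)@su,(a-seat)@nn,(a-seat)@np.cross(nn,su),(b-seat)@su,(b-seat)@nn,(b-seat)@np.cross(nn,su))
    cv2.imwrite(f'pics/{c}4.png',cv2.cvtColor(im,cv2.COLOR_RGB2BGR))
E
```

```text
6.4833 [ 409.8072296  -296.00936751  155.51653016] [-0.53  0.31 -0.21 -0.38 -1.11  0.27] 13.201236989785512 59.05734479427338
-> [ 426.6 -259.3  122.6] N 5
   -0.54 0.01 0.89 -0 -0.1 -0.1
   -0.54 0.01 0.89 -0 -0.1 -0.1
   -0.54 0.01 0.89 -0 -0.1 -0.1
   -0.54 0 0.9 -0 -0.1 -0.1
   -0.54 0 0.89 -0 -0.1 -0.1
-> [ 425.9 -260.9  115.1] N 2
   0.21 0 0.32 -0.1 0 0
   0.21 0 0.32 -0.1 0 0
wrist 3901 2289
[ 382.21359643 -353.86206395   95.88465505] [ 417.52257874 -276.89075181  181.01481834] [-0.29405318 -0.64101704 -0.70896395] want [-0.28760624 -0.64597419 -0.70710678] o rel tip 33.66938883039979 62.33401101348627 2.0783975133670145 153.74206902647865 62.65356230988461 1.1290902289364118
side 167 2
```

View pics/wrist4.png

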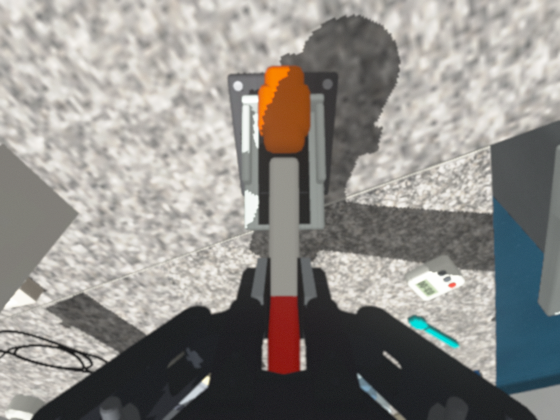

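The wrist view shows the orange head at (285,110) centred over the trough and the shaft aligned with it. I lower, check contact and let go.

send_rows --targets '[{"gripper": 1, "x": -0.5, "y": 0, "z": 0.9, "ax": 0, "ay": -0.1, "az": -0.1}, {"gripper": 1, "x": -0.5, "y": 0, "z": 0.9, "ax": 0, "ay": -0.1, "az": -0.1}, {"gripper": 1, "x": -0.5, "y": 0, "z": 0.9, "ax": 0, "ay": -0.1, "az": -0.1}, {"gripper": 1, "x": -0.5, "y": 0, "z": 0.9, "ax": 0, "ay": -0.1, "az": -0.1}, {"gripper": 1, "x": -0.5, "y": 0, "z": 0.9, "ax": 0, "ay": -0.1, "az": -0.1}]'

```text
clock: 7.0
position: [429.0, -253.6, 121.7]
ee_rot: [-0.539, 0.825, 0.092, 0.146]
contact_force: [0.4, 0.3, 0.3]
gripper_width: 13.9
grasp_force: 59.3
```

send_rows --targets '[{"gripper": 1, "x": 0.1, "y": 0, "z": 0.2, "ax": 0, "ay": 0, "az": 0}, {"gripper": 1, "x": 0.2, "y": 0, "z": 0.2, "ax": 0, "ay": 0, "az": 0}, {"gripper": 1, "x": 0, "y": 0, "z": 0, "ax": 0, "ay": 0, "az": 0}, {"gripper": 1, "x": 0, "y": 0, "z": 0, "ax": 0, "ay": 0, "az": 0}]'

```text
clock: 7.33
position: [428.9, -257.3, 118.4]
ee_rot: [-0.538, 0.825, 0.09, 0.147]
contact_force: [-0.1, -1.1, 0.6]
gripper_width: 13.6
grasp_force: 59.4
```

```bash
cat >> h.py <<'E'
def check(c='wrist'):
    im,P=cloud(c); hsv=cv2.cvtColor(im,cv2.COLOR_RGB2HSV)
    roi=(np.linalg.norm(P-(seat+10*nn+100*su),axis=-1)<140)
    m=roi&(hsv[...,1]>140); o=m&(hsv[...,0]>6)&(hsv[...,0]<25); r=m&((hsv[...,0]<5)|(hsv[...,0]>172))
    ev=np.cross(nn,su)
    for n,k in (('o',o),('r',r)):
        if k.sum()>15:
            A=P[k]-seat; a=np.median(A,0); print(c,n,k.sum(),'su %.1f nn %.1f e %.1f'%(a@su,a@nn,a@ev),'su range',np.percentile(A@su,[2,98]).round(1))
    return im
E
python3 - <<'E'
from h import *
s=arm.read_state(); p=s['position']; a=p-seat; print(p,a@su-118.4,a@nn-2.3,s['contact_force'])
check()
E
```

```text
[ 428.87647065 -257.34500746  118.43854839] 6.985460684335408 0.21396101108997279 [-0.13717929 -1.074694    0.58696719]
wrist o 4162 su 35.2 nn 8.6 e -1.4 su range [10.4 56.5]
wrist r 2294 su 155.5 nn 8.0 e -0.4 su range [137.1 173.6]
```

send_rows --targets '[{"gripper": 1, "x": 0.3, "y": 0, "z": 0.1, "ax": 0, "ay": 0, "az": 0}, {"gripper": 1, "x": 0.3, "y": 0, "z": 0.1, "ax": 0, "ay": 0, "az": 0}, {"gripper": 1, "x": 0, "y": 0, "z": 0, "ax": 0, "ay": 0, "az": 0}]'

```text
clock: 7.63
position: [425.4, -262.4, 113.1]
ee_rot: [-0.537, 0.826, 0.092, 0.146]
contact_force: [-0.9, -2.3, -0.2]
gripper_width: 14.0
grasp_force: 59.3
```

send_rows --targets '[{"gripper": 0.2, "x": 0, "y": 0, "z": 0, "ax": 0, "ay": 0, "az": 0}, {"gripper": 0.2, "x": 0, "y": 0, "z": 0, "ax": 0, "ay": 0, "az": 0}, {"gripper": -0.2, "x": 0, "y": 0, "z": 0, "ax": 0, "ay": 0, "az": 0}, {"gripper": -0.2, "x": 0, "y": 0, "z": 0, "ax": 0, "ay": 0, "az": 0}, {"gripper": -0.2, "x": 0, "y": 0, "z": 0, "ax": 0, "ay": 0, "az": 0}]'

```text
clock: 8.05
position: [425.7, -261.8, 113.7]
ee_rot: [-0.537, 0.826, 0.092, 0.147]
contact_force: [-0.4, 0.0, -0.3]
gripper_width: 51.4
grasp_force: 0.0
```

```bash
python3 - <<'E'
from h import *
s=arm.read_state(); p=s['position']; a=p-seat; print(p,a@su-118.4,a@nn-2.3,s['contact_force'],s['joints'].round(2))
im=check()
# regrasp pose: tool z along -su, x = nn
Rr=R.from_matrix(np.c_[nn,np.cross(-su,nn),-su]); 
q=R.from_quat(s['ee_rot']); print((q.inv()*Rr).as_rotvec(degrees=True))
# back off along tool -z, then swing 65 deg about tool y, tcp ending on the axis beyond handle
zt=q.apply([0,0,1]); c=seat+0*nn
plan([(p-70*zt,q,35),(seat+235*su+70*nn,Rr,35),(seat+235*su,Rr,25),(seat+160*su,Rr,20)])
E
```

```text
[ 425.66558602 -261.80137619  113.71642862] -0.1557518482368181 0.6770877250129335 [-0.37057211  0.02390541 -0.28495554] [-0.46  0.35 -0.27 -0.42 -1.    0.28]
wrist o 4054 su 27.9 nn 8.5 e -0.1 su range [ 3.6 48.9]
wrist r 2339 su 147.9 nn 8.9 e 0.3 su range [129.2 166.3]
[-3.69682241e-01  6.49041587e+01 -3.03775455e-02]
-> [ 415.7 -283.4  179.5] N 2
   0 0 -3.5 -0 -0 0
   0 0 -3.49 -0 -0 0
-> [ 439.8 -229.6  243.7] N 10
   -0.77 -0.01 -0.4 -0 6.5 -0
   -0.72 -0.01 -0.49 -0 6.5 -0
   -0.66 -0.01 -0.57 -0 6.5 -0
   -0.6 -0 -0.64 -0 6.5 -0
   -0.52 -0.01 -0.7 -0 6.5 -0
   -0.44 -0 -0.75 -0 6.5 -0
   -0.35 -0.01 -0.8 -0 6.5 -0
   -0.25 -0 -0.83 -0 6.5 -0
   -0.16 -0.01 -0.86 -0 6.5 -0
   -0.06 -0 -0.87 -0 6.5 -0
-> [ 460.  -184.4  194.1] N 3
   -2.33 0.01 -0 -0.1 -0 -0.1
   -2.33 0 -0.01 -0.1 -0 -0.1
   -2.34 0 -0 -0.1 -0 -0.1
-> [ 438.4 -232.8  141.1] N 4
   -0 0 1.87 0 -0 0
   -0 0 1.88 0 -0 0
   -0 0 1.87 0 -0 0
   -0.01 0 1.88 0 -0 0
```

send_rows --targets '[{"gripper": -1, "x": 0, "y": 0, "z": -3.5, "ax": 0, "ay": 0, "az": 0}, {"gripper": -1, "x": 0, "y": 0, "z": -3.5, "ax": 0, "ay": 0, "az": 0}, {"gripper": -1, "x": -0.8, "y": 0, "z": -0.4, "ax": 0, "ay": 6.5, "az": 0}, {"gripper": -1, "x": -0.7, "y": 0, "z": -0.5, "ax": 0, "ay": 6.5, "az": 0}, {"gripper": -1, "x": -0.7, "y": 0, "z": -0.6, "ax": 0, "ay": 6.5, "az": 0}]'

```text
clock: 8.52
position: [423.5, -268.3, 201.3]
ee_rot: [-0.544, 0.839, -0.004, 0.004]
contact_force: [-0.3, -0.3, -1.0]
gripper_width: 85.6
grasp_force: 0.0
```

send_rows --targets '[{"gripper": -1, "x": -0.6, "y": 0, "z": -0.6, "ax": 0, "ay": 6.5, "az": 0}, {"gripper": -1, "x": -0.5, "y": 0, "z": -0.7, "ax": 0, "ay": 6.5, "az": 0}, {"gripper": -1, "x": -0.4, "y": 0, "z": -0.8, "ax": 0, "ay": 6.5, "az": 0}, {"gripper": -1, "x": -0.4, "y": 0, "z": -0.8, "ax": 0, "ay": 6.5, "az": 0}, {"gripper": -1, "x": -0.3, "y": 0, "z": -0.8, "ax": 0, "ay": 6.5, "az": 0}]'

```text
clock: 8.93
position: [435.4, -238.9, 232.4]
ee_rot: [-0.523, 0.805, -0.156, -0.231]
contact_force: [0.4, -0.0, -0.3]
gripper_width: 85.4
grasp_force: 0.0
```

send_rows --targets '[{"gripper": -1, "x": -0.2, "y": 0, "z": -0.9, "ax": 0, "ay": 6.5, "az": 0}, {"gripper": -1, "x": -0.1, "y": 0, "z": -0.9, "ax": 0, "ay": 6.5, "az": 0}, {"gripper": -1, "x": 0, "y": 0, "z": 0, "ax": 0, "ay": 0, "az": 0}, {"gripper": -1, "x": 0, "y": 0, "z": 0, "ax": 0, "ay": 0, "az": 0}]'

```text
clock: 9.27
position: [440.3, -226.9, 243.0]
ee_rot: [-0.503, 0.774, -0.211, -0.32]
contact_force: [-0.1, -1.0, 1.3]
gripper_width: 85.3
grasp_force: 0.0
```

```bash
cat > p2.py <<'E'
from h import *
s=arm.read_state(); p=s['position']; a=p-seat; print(s['clock'],p,a@su,a@nn,a@np.cross(nn,su),s['contact_force'],s['joints'].round(2))
Rr=R.from_matrix(np.c_[nn,np.cross(-su,nn),-su]); q=R.from_quat(s['ee_rot']); print((q.inv()*Rr).as_rotvec(degrees=True))
im=check()
plan([(seat+235*su,Rr,25),(seat+160*su,Rr,20)])
E
python3 p2.py
```

```text
9.2667 [ 440.33140764 -226.89559645  243.02610547] 236.44621203707388 67.64662258785131 0.6270498530023528 [-0.08389253 -1.0473676   1.25491536] [ 0.18  0.28 -0.56  0.66 -1.3  -0.97]
[-0.29157591 -0.11786205 -0.06080402]
wrist o 370 su 34.6 nn 7.7 e 1.1 su range [ 8.5 48.4]
wrist r 710 su 160.0 nn 8.9 e 0.6 su range [ 68.1 183. ]
-> [ 459.9 -184.4  194.2] N 3
   -2.28 -0.02 0.04 -0.1 -0 -0.1
   -2.28 -0.02 0.04 -0.1 -0 -0.1
   -2.28 -0.02 0.05 -0.1 -0 -0.1
-> [ 438.4 -232.8  141.1] N 4
   -0 -0 1.87 0 -0 0
   -0 -0 1.88 0 -0 0
   -0.01 -0 1.87 0 -0 0
   -0 -0 1.88 0 -0 0
```

send_rows --targets '[{"gripper": -1, "x": -2.3, "y": 0, "z": 0, "ax": 0, "ay": 0, "az": 0}, {"gripper": -1, "x": -2.2, "y": 0, "z": 0, "ax": 0, "ay": 0, "az": 0}, {"gripper": -1, "x": -2.2, "y": 0, "z": 0, "ax": 0, "ay": 0, "az": 0}, {"gripper": -1, "x": 0, "y": 0, "z": 0, "ax": 0, "ay": 0, "az": 0}]'

```text
clock: 9.65
position: [459.7, -184.1, 194.9]
ee_rot: [-0.503, 0.775, -0.211, -0.32]
contact_force: [0.5, -1.0, 0.8]
gripper_width: 85.4
grasp_force: 0.0
```

send_rows --targets '[{"gripper": -1, "x": 0, "y": 0, "z": 1.9, "ax": 0, "ay": 0, "az": 0}, {"gripper": -1, "x": 0, "y": 0, "z": 1.9, "ax": 0, "ay": 0, "az": 0}, {"gripper": -1, "x": 0, "y": 0, "z": 1.9, "ax": 0, "ay": 0, "az": 0}, {"gripper": -1, "x": 0, "y": 0, "z": 1.9, "ax": 0, "ay": 0, "az": 0}, {"gripper": -1, "x": 0, "y": 0, "z": 0, "ax": 0, "ay": 0, "az": 0}]'

```text
clock: 10.07
position: [434.4, -236.5, 141.9]
ee_rot: [-0.501, 0.776, -0.209, -0.322]
contact_force: [-0.1, 0.8, -0.5]
gripper_width: 85.5
grasp_force: 0.0
```

```bash
python3 p2.py | head -6
```

```text
10.0667 [ 434.39155191 -236.47977449  141.88495163] 157.02914511615853 4.028498035799396 2.155141674299728 [-0.11210465  0.83766958 -0.53609045] [ 0.14  0.41 -0.7   0.74 -1.09 -1.13]
[ 0.07054496 -0.16176263 -0.29587585]
wrist o 519 su 37.5 nn 7.0 e -0.3 su range [10.  50.2]
wrist r 1625 su 164.7 nn 8.4 e -0.4 su range [133.5 185. ]
-> [ 460.  -184.4  194.2] N 4
   -0.09 -0.02 -1.91 -0 -0 -0.1
```

send_rows --targets '[{"gripper": 0.4, "x": -0.2, "y": 0, "z": 0, "ax": 0, "ay": 0, "az": 0}, {"gripper": 0.4, "x": 0, "y": 0, "z": 0, "ax": 0, "ay": 0, "az": 0}, {"gripper": 0.4, "x": 0, "y": 0, "z": 0, "ax": 0, "ay": 0, "az": 0}, {"gripper": 1, "x": 0, "y": 0, "z": 0, "ax": 0, "ay": 0, "az": 0}, {"gripper": 1, "x": 0, "y": 0, "z": 0, "ax": 0, "ay": 0, "az": 0}]'

```text
clock: 10.53
position: [439.1, -232.4, 141.8]
ee_rot: [-0.502, 0.775, -0.212, -0.319]
contact_force: [0.4, -0.8, -0.2]
gripper_width: 25.4
grasp_force: 0.0
```

send_rows --targets '[{"gripper": 1, "x": 0, "y": 0, "z": 0, "ax": 0, "ay": 0, "az": 0}, {"gripper": 1, "x": 0, "y": 0, "z": 0, "ax": 0, "ay": 0, "az": 0}, {"gripper": 1, "x": 0, "y": 0, "z": 0, "ax": 0, "ay": 0, "az": 0}]'

```text
clock: 10.78
position: [439.2, -232.5, 141.8]
ee_rot: [-0.502, 0.775, -0.212, -0.32]
contact_force: [1.2, 2.9, 2.7]
gripper_width: 14.9
grasp_force: 59.5
```

```bash
python3 - <<'E'
from h import *
s=arm.read_state(); p=s['position']; a=p-seat; print(s['clock'],p,a@su,a@nn,a@np.cross(nn,su),s['contact_force'],s['gripper_width'])
check()
q=R.from_quat(s['ee_rot'])
x=R.from_matrix(np.c_[nn,np.cross(-su,nn),-su])
# out of trough along su & nn, then swing vertical, go over the dish
for h in (-114,-90,-65): 
    pass
C=np.array([517.3,249.8,0])
plan([(p+40*nn+20*su,q,20),(np.array([470,-60,300]),down(-100),38),(C+[0,0,8+9+158+110],down(-80),38)])
E
```

```text
10.7833 [ 439.17783172 -232.48091294  141.81688735] 160.94074167358787 0.020644047540725304 -0.5908589897065893 [1.19486437 2.94271216 2.70486741] 14.882818762014042
wrist o 494 su 35.7 nn 7.0 e 1.1 su range [ 8.4 48.2]
wrist r 1421 su 162.8 nn 8.8 e 0.0 su range [132.  183.3]
-> [ 433.5 -245.4  184.3] N 3
   1.33 -0.01 -0.67 -0 0 -0
   1.34 -0.01 -0.66 -0 0 -0
   1.33 -0.01 -0.67 -0 0 -0
-> [470. -60. 300.] N 7
   -0.68 0.58 -3.03 0.7 -6.4 -1.9
   -1.04 0.52 -2.95 0.7 -6.4 -1.9
   -1.38 0.44 -2.82 0.7 -6.4 -1.9
   -1.69 0.36 -2.65 0.7 -6.4 -1.9
   -1.99 0.27 -2.45 0.7 -6.4 -1.9
   -2.26 0.17 -2.21 0.7 -6.4 -1.9
   -2.49 0.06 -1.94 0.7 -6.4 -1.9
-> [517.3 249.8 285. ] N 9
   -3.48 0.09 0.16 0 -0 -2.2
   -3.48 -0.05 0.16 0 -0 -2.2
   -3.48 -0.18 0.16 0 -0 -2.2
   -3.47 -0.32 0.16 0 -0 -2.2
   -3.45 -0.45 0.16 0 -0 -2.2
   -3.43 -0.58 0.16 0 -0 -2.2
   -3.41 -0.71 0.16 0 -0 -2.2
   -3.38 -0.84 0.16 0 -0 -2.2
   -3.35 -0.97 0.16 0 -0 -2.2
```

```bash
python3 - <<'E'
from h import *
s=arm.read_state(); p=s['position']; q=R.from_quat(s['ee_rot'])
C=np.array([517.3,249.8,0])
plan([(p+40*nn+20*su,q,20),(p+40*nn+20*su+[0,0,100],q,38),(np.array([470,-60,310]),down(-95),38),(C+[0,0,280],down(-75),38)])
E
```

```text
-> [ 433.4 -245.4  184.2] N 3
   1.33 -0.01 -0.66 0 0 0
   1.34 -0.01 -0.67 0 0 0
   1.33 -0.01 -0.66 0 0 0
-> [ 433.4 -245.4  284.2] N 3
   2.36 -0.02 -2.35 0 0 0
   2.36 -0.03 -2.36 0 0 0
   2.37 -0.02 -2.35 0 0 0
-> [470. -60. 310.] N 7
   -1.6 0.59 -2.13 1 -6.4 -2.6
   -1.85 0.48 -1.95 1 -6.4 -2.6
   -2.07 0.36 -1.73 1 -6.4 -2.6
   -2.27 0.23 -1.5 1 -6.4 -2.6
   -2.42 0.1 -1.23 1 -6.4 -2.6
   -2.55 -0.03 -0.96 1 -6.4 -2.6
   -2.64 -0.17 -0.67 1 -6.4 -2.6
-> [517.3 249.8 280. ] N 9
   -3.47 -0.23 0.34 0 0 -2.2
   -3.46 -0.36 0.34 0 0 -2.2
   -3.45 -0.5 0.34 0 0 -2.2
   -3.42 -0.63 0.34 0 0 -2.2
   -3.4 -0.76 0.34 0 0 -2.2
   -3.37 -0.89 0.34 0 0 -2.2
   -3.33 -1.01 0.33 0 0 -2.2
   -3.29 -1.14 0.34 0 0 -2.2
   -3.24 -1.27 0.33 0 0 -2.2
```

send_rows --targets '[{"gripper": 1, "x": 1.3, "y": 0, "z": -0.7, "ax": 0, "ay": 0, "az": 0}, {"gripper": 1, "x": 1.3, "y": 0, "z": -0.7, "ax": 0, "ay": 0, "az": 0}, {"gripper": 1, "x": 1.4, "y": 0, "z": -0.6, "ax": 0, "ay": 0, "az": 0}, {"gripper": 1, "x": 2.4, "y": 0, "z": -2.4, "ax": 0, "ay": 0, "az": 0}, {"gripper": 1, "x": 2.4, "y": 0, "z": -2.4, "ax": 0, "ay": 0, "az": 0}]'

```text
clock: 11.25
position: [430.7, -245.5, 251.5]
ee_rot: [-0.502, 0.775, -0.21, -0.322]
contact_force: [1.5, 0.4, -1.0]
gripper_width: 15.1
grasp_force: 58.9
```

send_rows --targets '[{"gripper": 1, "x": 2.3, "y": 0, "z": -2.3, "ax": 0, "ay": 0, "az": 0}, {"gripper": 1, "x": -1.6, "y": 0.6, "z": -2.1, "ax": 1, "ay": -6.4, "az": -2.6}, {"gripper": 1, "x": -1.9, "y": 0.5, "z": -2.0, "ax": 1, "ay": -6.4, "az": -2.6}, {"gripper": 1, "x": -2.1, "y": 0.4, "z": -1.7, "ax": 1, "ay": -6.4, "az": -2.6}, {"gripper": 1, "x": -2.3, "y": 0.2, "z": -1.5, "ax": 1, "ay": -6.4, "az": -2.6}]'

```text
clock: 11.67
position: [452.7, -136.4, 298.4]
ee_rot: [-0.616, 0.77, -0.09, -0.138]
contact_force: [0.0, -0.7, -2.2]
gripper_width: 14.9
grasp_force: 58.9
```

send_rows --targets '[{"gripper": 1, "x": -2.4, "y": 0.1, "z": -1.2, "ax": 1, "ay": -6.4, "az": -2.6}, {"gripper": 1, "x": -2.6, "y": 0, "z": -1.0, "ax": 1, "ay": -6.4, "az": -2.6}, {"gripper": 1, "x": -2.6, "y": -0.2, "z": -0.7, "ax": 1, "ay": -6.4, "az": -2.6}, {"gripper": 1, "x": 0, "y": 0, "z": 0, "ax": 0, "ay": 0, "az": 0}, {"gripper": 1, "x": 0, "y": 0, "z": 0, "ax": 0, "ay": 0, "az": 0}]'

```text
clock: 12.08
position: [468.4, -59.5, 309.8]
ee_rot: [-0.675, 0.738, 0.001, -0.001]
contact_force: [-0.4, -0.9, -1.1]
gripper_width: 15.3
grasp_force: 58.9
```

```bash
python3 - <<'E'
from h import *
s=arm.read_state(); p=s['position']; print(s['clock'],p,s['joints'].round(2),s['gripper_width'],s['grasp_force'])
C=np.array([517.3,249.8,0])
plan([(C+[0,0,270],down(-75),38)])
# spatula direction seen by wrist cam
im,P=cloud('wrist'); hsv=cv2.cvtColor(im,cv2.COLOR_RGB2HSV)
q=R.from_quat(s['ee_rot']); L=q.inv().apply((P-p).reshape(-1,3)).reshape(P.shape)
roi=(np.hypot(L[...,0],L[...,1])<60)&(L[...,2]>0)&(L[...,2]<175); m=roi&(hsv[...,1]>140)
for n,k in (('o',m&(hsv[...,0]>6)&(hsv[...,0]<25)),('r',m&((hsv[...,0]<5)|(hsv[...,0]>172))),('all',roi)):
    if k.sum()>10: print(n,k.sum(),np.median(L[k],0).round(1),np.percentile(L[k],98,axis=0).round(1))
E
```

```text
12.0833 [468.43076681 -59.53971344 309.79442568] [ 0.22  0.07 -0.21  0.   -1.29 -0.31] 15.31491193949789 58.85386526584625
-> [517.3 249.8 270. ] N 9
   -3.47 -0.24 0.44 0 -0 -2.2
   -3.46 -0.37 0.44 0 -0 -2.2
   -3.44 -0.5 0.44 0 -0 -2.2
   -3.42 -0.64 0.44 0 -0 -2.2
   -3.4 -0.77 0.44 0 -0 -2.2
   -3.36 -0.9 0.44 0 -0 -2.2
   -3.33 -1.02 0.44 0 -0 -2.2
   -3.28 -1.15 0.43 0 -0 -2.2
   -3.24 -1.28 0.44 0 -0 -2.2
o 496 [  8.9   1.4 124.2] [  9.9  14.8 152.7]
r 648 [ 9.5  1.  13.5] [10.2  8.4 31.1]
all 1975 [ 9.3  1.1 54.9] [ 10.1  13.5 150.5]
```

send_rows --targets '[{"gripper": 1, "x": -3.5, "y": -0.2, "z": 0.4, "ax": 0, "ay": 0, "az": -2.2}, {"gripper": 1, "x": -3.5, "y": -0.4, "z": 0.4, "ax": 0, "ay": 0, "az": -2.2}, {"gripper": 1, "x": -3.4, "y": -0.5, "z": 0.4, "ax": 0, "ay": 0, "az": -2.2}, {"gripper": 1, "x": -3.4, "y": -0.6, "z": 0.4, "ax": 0, "ay": 0, "az": -2.2}, {"gripper": 1, "x": -3.4, "y": -0.8, "z": 0.4, "ax": 0, "ay": 0, "az": -2.2}]'

```text
clock: 12.55
position: [494.7, 113.6, 288.2]
ee_rot: [0.744, -0.669, -0.001, 0.003]
contact_force: [0.2, -0.3, -2.1]
gripper_width: 15.1
grasp_force: 58.8
```

send_rows --targets '[{"gripper": 1, "x": -3.4, "y": -0.9, "z": 0.4, "ax": 0, "ay": 0, "az": -2.2}, {"gripper": 1, "x": -3.3, "y": -1.0, "z": 0.4, "ax": 0, "ay": 0, "az": -2.2}, {"gripper": 1, "x": -3.3, "y": -1.2, "z": 0.4, "ax": 0, "ay": 0, "az": -2.2}, {"gripper": 1, "x": -3.2, "y": -1.3, "z": 0.4, "ax": 0, "ay": 0, "az": -2.2}, {"gripper": 1, "x": 0, "y": 0, "z": 0, "ax": 0, "ay": 0, "az": 0}]'

```text
clock: 12.97
position: [517.6, 254.6, 270.1]
ee_rot: [0.794, -0.608, -0.001, 0.003]
contact_force: [0.8, -0.9, -0.5]
gripper_width: 14.9
grasp_force: 58.9
```

send_rows --targets '[{"gripper": 1, "x": 0, "y": 0, "z": 0, "ax": 0, "ay": 0, "az": 0}, {"gripper": 1, "x": 0, "y": 0, "z": 0, "ax": 0, "ay": 0, "az": 0}]'

```text
clock: 13.13
position: [517.0, 250.0, 272.5]
ee_rot: [0.792, -0.61, -0.001, 0.002]
contact_force: [-0.8, -0.8, -0.6]
gripper_width: 15.0
grasp_force: 58.9
```

```bash
cat > w5.py <<'E'
from h import *
s=arm.read_state(); p=s['position']; q=R.from_quat(s['ee_rot']); print(s['clock'],p,q.as_matrix()[:,0].round(3),s['joints'].round(2))
im,P=cloud('wrist'); cv2.imwrite('pics/w5.png',cv2.cvtColor(im,cv2.COLOR_RGB2BGR))
hsv=cv2.cvtColor(im,cv2.COLOR_RGB2HSV); z=P[...,2]
b=(hsv[...,0]>95)&(hsv[...,0]<125)&(hsv[...,1]>100)&(np.hypot(P[...,0]-517,P[...,1]-250)<72); n,l,st,c=cv2.connectedComponentsWithStats(b.astype(np.uint8))
for i in range(1,n):
    if st[i,4]>60: print('bead',st[i,4],np.nanmedian(P[l==i],0).round())
k=(np.hypot(P[...,0]-517,P[...,1]-250)<85)&(np.hypot(P[...,0]-517,P[...,1]-250)>60)&(z>57)&(z<68)
if k.sum()>30: print('rim',k.sum(),cv2.fitEllipse(P[k][:,:2].astype(np.float32)),P[k].min(0),P[k].max(0))
print('tip est',p+q.apply([1.2,1.3,159]))
E
python3 w5.py
```

```text
13.1333 [516.95099289 249.97731402 272.4981053 ] [ 0.256 -0.967  0.001] [ 0.73  0.27 -0.05 -0.   -1.25 -0.47]
bead 221 [529. 210.  28.]
bead 216 [482. 223.  28.]
bead 219 [556. 254.  28.]
bead 109 [480. 273.  28.]
rim 1308 ((516.955810546875, 250.3248291015625), (138.89549255371094, 139.12704467773438), 16.72392463684082) [445.56521399 178.77192844  57.02407678] [588.33220029 322.63304126  64.27987762]
tip est [515.27569127 248.07511192 113.5084673 ]
```

View pics/w5.png

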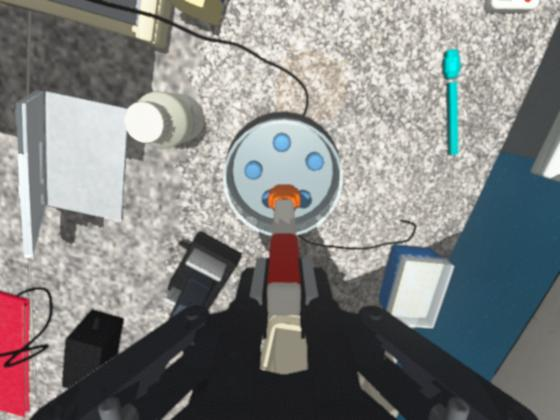

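The picture shows the dish at (283,175) with its beads clear of the vertical spatula, whose head is at (285,197) above the clear middle. The dish centre is confirmed, so I generate the descent and the first turn.

```bash
cat > stir.py <<'E'
from h import *
import sys
def ell(pts):
    s=arm.read_state(); q=R.from_quat(s['ee_rot']); tip=s['position']+q.apply([1.2,1.3,159]); print(s['clock'],tip)
    for w in pts:
        t=np.round(q.inv().apply(np.array(w)+[517,250.2,0]-tip)/10,1); tip=tip+q.apply(t*10); print(*[f'{a:g}' for a in t],' ',(tip-[517,250.2,0]).round(0))
def turn(a0,a1,A,B,z,n): return [(A*np.cos(t),B*np.sin(t),z) for t in np.radians(np.linspace(a0,a1,n))]
E
python3 - <<'E'
from stir import *
Z=15
ell([(0,0,80),(0,0,47),(0,0,Z)]+[(0,0,Z)]+[(9,12,Z)]+turn(45,45+360,24,32,Z,17))
E
```

```text
13.1833 [515.61003023 247.9412085  114.22507884]
-0.2 -0.2 3.4   [-0.  0. 80.]
0 -0 3.3   [-0.  0. 47.]
0 -0 3.2   [-0.  0. 15.]
0 -0 0   [-0.  0. 15.]
-0.9 -1.2 0   [ 9. 12. 15.]
-0.8 -1 0   [17. 22. 15.]
-0.9 0.5 0   [ 9. 30. 15.]
-0.5 0.9 0   [-0. 32. 15.]
0 0.9 0   [-9. 30. 15.]
0.5 0.9 0   [-17.  23.  15.]
0.9 0.8 0   [-22.  12.  15.]
1.1 0.5 0   [-24.  -0.  15.]
1.2 0.1 0   [-22. -12.  15.]
1.2 -0.2 0   [-17. -23.  15.]
0.8 -0.6 0   [ -9. -29.  15.]
0.5 -0.8 0   [ -0. -32.  15.]
0 -1 0   [ 10. -29.  15.]
-0.5 -0.9 0   [ 17. -22.  15.]
-0.8 -0.8 0   [ 23. -13.  15.]
-1.2 -0.5 0   [24.  0. 15.]
-1.2 -0.1 0   [22. 12. 15.]
-1.1 0.3 0   [17. 22. 15.]
```

send_rows --targets '[{"gripper": 1, "x": -0.2, "y": -0.2, "z": 3.0, "ax": 0, "ay": 0, "az": 0}, {"gripper": 1, "x": 0, "y": 0, "z": 3.0, "ax": 0, "ay": 0, "az": 0}, {"gripper": 1, "x": 0, "y": 0, "z": 2.5, "ax": 0, "ay": 0, "az": 0}, {"gripper": 1, "x": 0, "y": 0, "z": 0.7, "ax": 0, "ay": 0, "az": 0}, {"gripper": 1, "x": 0, "y": 0, "z": 0.7, "ax": 0, "ay": 0, "az": 0}]'

```text
clock: 13.6
position: [518.7, 251.9, 174.6]
ee_rot: [0.792, -0.61, -0.001, 0.001]
contact_force: [0.2, 0.6, -0.1]
gripper_width: 14.9
grasp_force: 58.9
```

send_rows --targets '[{"gripper": 1, "x": 0, "y": 0, "z": 0, "ax": 0, "ay": 0, "az": 0}, {"gripper": 1, "x": 0, "y": 0, "z": 0, "ax": 0, "ay": 0, "az": 0}]'

```text
clock: 13.77
position: [519.6, 253.5, 176.7]
ee_rot: [0.792, -0.61, -0.001, -0.001]
contact_force: [-0.7, 0.4, 0.3]
gripper_width: 15.0
grasp_force: 58.9
```

send_rows --targets '[{"gripper": 1, "x": -0.9, "y": -1.2, "z": 0, "ax": 0, "ay": 0, "az": 0}, {"gripper": 1, "x": -0.8, "y": -1.0, "z": 0, "ax": 0, "ay": 0, "az": 0}, {"gripper": 1, "x": -0.9, "y": 0.5, "z": 0, "ax": 0, "ay": 0, "az": 0}, {"gripper": 1, "x": -0.5, "y": 0.9, "z": 0, "ax": 0, "ay": 0, "az": 0}]'

```text
clock: 14.1
position: [519.4, 286.7, 176.5]
ee_rot: [0.792, -0.61, -0.001, -0.002]
contact_force: [-0.4, -1.3, -1.1]
gripper_width: 14.8
grasp_force: 59.0
```

send_rows --targets '[{"gripper": 1, "x": 0, "y": 0.9, "z": 0, "ax": 0, "ay": 0, "az": 0}, {"gripper": 1, "x": 0.5, "y": 0.9, "z": 0, "ax": 0, "ay": 0, "az": 0}, {"gripper": 1, "x": 0.9, "y": 0.8, "z": 0, "ax": 0, "ay": 0, "az": 0}, {"gripper": 1, "x": 1.1, "y": 0.5, "z": 0, "ax": 0, "ay": 0, "az": 0}]'

```text
clock: 14.43
position: [493.5, 252.1, 175.7]
ee_rot: [0.793, -0.609, -0.001, -0.0]
contact_force: [0.1, -1.0, -0.9]
gripper_width: 15.1
grasp_force: 59.0
```

send_rows --targets '[{"gripper": 1, "x": 1.2, "y": 0.1, "z": 0, "ax": 0, "ay": 0, "az": 0}, {"gripper": 1, "x": 1.2, "y": -0.2, "z": 0, "ax": 0, "ay": 0, "az": 0}, {"gripper": 1, "x": 0.8, "y": -0.6, "z": 0, "ax": 0, "ay": 0, "az": 0}, {"gripper": 1, "x": 0.5, "y": -0.8, "z": 0, "ax": 0, "ay": 0, "az": 0}]'

```text
clock: 14.77
position: [519.9, 219.9, 175.4]
ee_rot: [0.792, -0.61, -0.001, -0.0]
contact_force: [0.3, 0.7, -1.0]
gripper_width: 15.1
grasp_force: 59.0
```

send_rows --targets '[{"gripper": 1, "x": 0, "y": -1.0, "z": 0, "ax": 0, "ay": 0, "az": 0}, {"gripper": 1, "x": -0.5, "y": -0.9, "z": 0, "ax": 0, "ay": 0, "az": 0}, {"gripper": 1, "x": -0.8, "y": -0.8, "z": 0, "ax": 0, "ay": 0, "az": 0}, {"gripper": 1, "x": -1.2, "y": -0.5, "z": 0, "ax": 0, "ay": 0, "az": 0}]'

```text
clock: 15.1
position: [544.8, 254.8, 174.6]
ee_rot: [0.792, -0.61, -0.001, 0.0]
contact_force: [0.2, 0.2, -0.8]
gripper_width: 14.8
grasp_force: 59.0
```

send_rows --targets '[{"gripper": 1, "x": -1.2, "y": -0.1, "z": 0, "ax": 0, "ay": 0, "az": 0}, {"gripper": 1, "x": -1.1, "y": 0.3, "z": 0, "ax": 0, "ay": 0, "az": 0}]'

```text
clock: 15.27
position: [535.0, 277.0, 174.3]
ee_rot: [0.793, -0.61, -0.002, 0.001]
contact_force: [-0.5, -0.8, -0.5]
gripper_width: 14.8
grasp_force: 59.0
```

```bash
python3 w5.py; python3 - <<'E'
from stir import *
ell(turn(45,45+400,27,35,15,19)[1:]+[(0,0,15),(0,0,50),(0,0,85),(0,0,120)])
E
```

```text
15.2667 [534.98783459 277.01809919 174.27936036] [ 0.257 -0.966 -0.001] [ 0.74  0.39 -0.13 -0.   -1.05 -0.48]
bead 418 [538. 204.  27.]
bead 448 [485. 209.  27.]
bead 376 [558. 289.  28.]
bead 402 [468. 266.  27.]
bead 107 [510. 303.  28.]
rim 2536 ((516.0759887695312, 252.6818389892578), (138.08981323242188, 138.8146514892578), 52.69291687011719) [444.57844425 180.95592264  57.0084171 ] [587.53458479 323.02763953  63.59183479]
tip est [533.36935803 275.47758761  15.28521784]
15.3167 [532.60920712 277.46538115  15.49654392]
-0.6 0.4 0.1   [10. 32. 15.]
-0.5 0.9 -0   [ 0. 35. 15.]
-0.1 1 -0   [-10.  33.  15.]
0.5 1.1 -0   [-19.  25.  15.]
0.9 0.8 -0   [-24.  14.  15.]
1.2 0.6 -0   [-27.   1.  15.]
1.4 0.2 -0   [-25. -13.  15.]
1.2 -0.3 -0   [-19. -24.  15.]
1 -0.6 -0.1   [-11. -32.  15.]
0.6 -0.9 0   [ -1. -35.  15.]
0.1 -1 0   [  9. -33.  15.]
-0.5 -1 0   [ 17. -26.  15.]
-0.9 -0.9 0   [ 24. -15.  15.]
-1.1 -0.6 0   [27. -3. 15.]
-1.4 -0.2 0   [25. 11. 15.]
-1.2 0.1 0   [21. 23. 15.]
-1.1 0.6 0.1   [12. 32. 15.]
-0.6 0.9 -0   [ 2. 35. 15.]
3.3 1.1 -0   [ 0.  0. 15.]
0 0 -3.5   [ 0.  0. 50.]
0 0 -3.5   [ 0.  0. 85.]
0 0 -3.5   [  0.   0. 120.]
```

send_rows --targets '[{"gripper": 1, "x": -0.6, "y": 0.4, "z": 0, "ax": 0, "ay": 0, "az": 0}, {"gripper": 1, "x": -0.5, "y": 0.9, "z": 0, "ax": 0, "ay": 0, "az": 0}, {"gripper": 1, "x": -0.1, "y": 1.0, "z": 0, "ax": 0, "ay": 0, "az": 0}, {"gripper": 1, "x": 0.5, "y": 1.1, "z": 0, "ax": 0, "ay": 0, "az": 0}]'

```text
clock: 15.65
position: [499.7, 274.3, 175.4]
ee_rot: [0.793, -0.609, -0.001, -0.0]
contact_force: [-0.0, -0.1, -0.7]
gripper_width: 15.3
grasp_force: 59.0
```

send_rows --targets '[{"gripper": 1, "x": 0.9, "y": 0.8, "z": 0, "ax": 0, "ay": 0, "az": 0}, {"gripper": 1, "x": 1.2, "y": 0.6, "z": 0, "ax": 0, "ay": 0, "az": 0}, {"gripper": 1, "x": 1.4, "y": 0.2, "z": 0, "ax": 0, "ay": 0, "az": 0}, {"gripper": 1, "x": 1.2, "y": -0.3, "z": 0, "ax": 0, "ay": 0, "az": 0}]'

```text
clock: 15.98
position: [500.7, 223.9, 176.0]
ee_rot: [0.792, -0.61, -0.001, -0.002]
contact_force: [1.8, 4.4, -0.6]
gripper_width: 15.2
grasp_force: 59.1
```

send_rows --targets '[{"gripper": 1, "x": 1.0, "y": -0.6, "z": 0, "ax": 0, "ay": 0, "az": 0}, {"gripper": 1, "x": 0.6, "y": -0.9, "z": 0, "ax": 0, "ay": 0, "az": 0}, {"gripper": 1, "x": 0.1, "y": -1.0, "z": 0, "ax": 0, "ay": 0, "az": 0}, {"gripper": 1, "x": -0.5, "y": -1.0, "z": 0, "ax": 0, "ay": 0, "az": 0}]'

```text
clock: 16.32
position: [538.3, 221.0, 174.6]
ee_rot: [0.792, -0.611, -0.002, 0.001]
contact_force: [-0.7, 0.5, -1.8]
gripper_width: 15.1
grasp_force: 59.1
```

send_rows --targets '[{"gripper": 1, "x": -0.9, "y": -0.9, "z": 0, "ax": 0, "ay": 0, "az": 0}, {"gripper": 1, "x": -1.1, "y": -0.6, "z": 0, "ax": 0, "ay": 0, "az": 0}, {"gripper": 1, "x": -1.4, "y": -0.2, "z": 0, "ax": 0, "ay": 0, "az": 0}, {"gripper": 1, "x": -1.2, "y": 0.1, "z": 0, "ax": 0, "ay": 0, "az": 0}, {"gripper": 1, "x": -1.1, "y": 0.6, "z": 0, "ax": 0, "ay": 0, "az": 0}]'

```text
clock: 16.73
position: [530.8, 279.3, 173.9]
ee_rot: [0.793, -0.61, -0.002, 0.004]
contact_force: [-2.0, -3.8, 0.8]
gripper_width: 15.2
grasp_force: 59.4
```

send_rows --targets '[{"gripper": 1, "x": -0.6, "y": 0.9, "z": 0, "ax": 0, "ay": 0, "az": 0}, {"gripper": 1, "x": 1.6, "y": 0.5, "z": 0, "ax": 0, "ay": 0, "az": 0}, {"gripper": 1, "x": 1.6, "y": 0.5, "z": 0, "ax": 0, "ay": 0, "az": 0}, {"gripper": 1, "x": 0, "y": 0, "z": 0, "ax": 0, "ay": 0, "az": 0}, {"gripper": 1, "x": 0, "y": 0, "z": -1.5, "ax": 0, "ay": 0, "az": 0}]'

```text
clock: 17.15
position: [518.9, 247.5, 188.0]
ee_rot: [0.792, -0.611, -0.002, 0.002]
contact_force: [-0.2, 0.4, -1.4]
gripper_width: 15.1
grasp_force: 59.0
```

send_rows --targets '[{"gripper": 1, "x": 0, "y": 0, "z": -3.5, "ax": 0, "ay": 0, "az": 0}, {"gripper": 1, "x": 0, "y": 0, "z": -3.5, "ax": 0, "ay": 0, "az": 0}, {"gripper": 1, "x": 0, "y": 0, "z": -3.5, "ax": 0, "ay": 0, "az": 0}, {"gripper": 1, "x": 0, "y": 0, "z": -1.0, "ax": 0, "ay": 0, "az": 0}, {"gripper": 1, "x": 0, "y": 0, "z": 0, "ax": 0, "ay": 0, "az": 0}]'

```text
clock: 17.57
position: [522.4, 249.9, 309.9]
ee_rot: [0.792, -0.61, 0.0, -0.005]
contact_force: [0.5, 0.2, -1.1]
gripper_width: 15.2
grasp_force: 59.2
```

```bash
cat > p3.py <<'E'
from h import *
s=arm.read_state(); p=s['position']; q=R.from_quat(s['ee_rot'])
x=R.from_matrix(np.c_[nn,np.cross(-su,nn),-su])
Rr=x
im,P=cloud('wrist'); hsv=cv2.cvtColor(im,cv2.COLOR_RGB2HSV)
L=q.inv().apply((P-p).reshape(-1,3)).reshape(P.shape)
roi=(np.hypot(L[...,0],L[...,1])<60)&(L[...,2]>0)&(L[...,2]<175); m=roi&(hsv[...,1]>140)
for n,k in (('o',m&(hsv[...,0]>6)&(hsv[...,0]<25)),('r',m&((hsv[...,0]<5)|(hsv[...,0]>172)))): print(n,k.sum(),np.median(L[k],0).round(1),np.percentile(L[k],98,axis=0).round(1))
place=lambda a,b: seat+(159+a)*su+b*nn
E
python3 w5.py; python3 - <<'E'
from p3 import *
print(arm.read_state()['joints'].round(2))
plan([(np.array([470,-60,310]),down(-95),38),(place(20,40)+[0,0,90],Rr,38),(place(15,40),Rr,30)])
E
```

```text
17.5667 [522.4498149  249.8948727  309.89938479] [ 0.256 -0.967 -0.006] [ 0.72  0.26  0.02 -0.   -1.32 -0.47]
bead 178 [544. 204.  24.]
bead 182 [494. 198.  24.]
bead 179 [463. 261.  24.]
bead 135 [543. 292.  23.]
rim 845 ((513.9329223632812, 249.52281188964844), (139.34359741210938, 139.65870666503906), 5.394003391265869) [442.24661338 177.63754813  57.02048154] [585.31232682 320.44774554  61.01420648]
tip est [522.49505741 249.62978027 150.88976973]
o 429 [  6.1   2.2 124.9] [  7.   15.2 151.1]
r 653 [ 8.6  1.5 13.9] [ 9.4  8.7 31.7]
[ 0.73  0.26  0.01 -0.   -1.32 -0.47]
-> [470. -60. 310.] N 9
   3.18 1.42 -0.07 0 0 2.2
   3.23 1.3 -0.07 0 0 2.2
   3.28 1.17 -0.07 0 0 2.2
   3.32 1.04 -0.07 0 0 2.2
   3.36 0.92 -0.07 0 0 2.2
   3.39 0.78 -0.06 0 0 2.2
   3.41 0.66 -0.07 0 0 2.2
   3.44 0.52 -0.06 0 0 2.2
   3.46 0.39 -0.07 0 0 2.2
-> [ 432.3 -246.4  272.8] N 7
   2.7 0.3 0.53 -1 6.4 2.6
   2.64 0.17 0.83 -1 6.4 2.6
   2.53 0.04 1.12 -1 6.4 2.6
   2.39 -0.1 1.39 -1 6.4 2.6
   2.21 -0.23 1.65 -1 6.4 2.6
   2 -0.36 1.88 -1 6.4 2.6
   1.76 -0.47 2.08 -1 6.4 2.6
-> [ 430.9 -249.7  179.3] N 4
   -1.59 0.01 1.71 -0.1 -0 -0.1
   -1.59 0.01 1.71 -0.1 -0 -0.1
   -1.6 -0 1.72 -0.1 -0 -0.1
   -1.59 -0.01 1.71 -0.1 -0 -0.1
```

send_rows --targets '[{"gripper": 1, "x": 3.2, "y": 1.4, "z": -0.1, "ax": 0, "ay": 0, "az": 2.2}, {"gripper": 1, "x": 3.2, "y": 1.3, "z": -0.1, "ax": 0, "ay": 0, "az": 2.2}, {"gripper": 1, "x": 3.3, "y": 1.2, "z": -0.1, "ax": 0, "ay": 0, "az": 2.2}, {"gripper": 1, "x": 3.3, "y": 1.0, "z": -0.1, "ax": 0, "ay": 0, "az": 2.2}, {"gripper": 1, "x": 3.4, "y": 0.9, "z": -0.1, "ax": 0, "ay": 0, "az": 2.2}]'

```text
clock: 18.08
position: [492.0, 75.8, 307.4]
ee_rot: [0.73, -0.684, -0.002, 0.002]
contact_force: [0.3, 0.0, -0.6]
gripper_width: 14.6
grasp_force: 59.0
```

send_rows --targets '[{"gripper": 1, "x": 3.4, "y": 0.8, "z": 0, "ax": 0, "ay": 0, "az": 2.2}, {"gripper": 1, "x": 3.4, "y": 0.7, "z": 0, "ax": 0, "ay": 0, "az": 2.2}, {"gripper": 1, "x": 3.4, "y": 0.5, "z": 0, "ax": 0, "ay": 0, "az": 2.2}, {"gripper": 1, "x": 3.5, "y": 0.4, "z": 0, "ax": 0, "ay": 0, "az": 2.2}]'

```text
clock: 18.42
position: [469.1, -61.4, 307.4]
ee_rot: [-0.675, 0.738, 0.003, -0.002]
contact_force: [0.6, 0.0, -1.1]
gripper_width: 15.0
grasp_force: 59.1
```

send_rows --targets '[{"gripper": 1, "x": 2.7, "y": 0.3, "z": 0.5, "ax": -1, "ay": 6.4, "az": 2.6}, {"gripper": 1, "x": 2.6, "y": 0.2, "z": 0.8, "ax": -1, "ay": 6.4, "az": 2.6}, {"gripper": 1, "x": 2.5, "y": 0, "z": 1.1, "ax": -1, "ay": 6.4, "az": 2.6}, {"gripper": 1, "x": 2.4, "y": -0.1, "z": 1.4, "ax": -1, "ay": 6.4, "az": 2.6}, {"gripper": 1, "x": 2.2, "y": -0.2, "z": 1.7, "ax": -1, "ay": 6.4, "az": 2.6}]'

```text
clock: 18.83
position: [442.8, -193.5, 281.8]
ee_rot: [-0.562, 0.778, -0.154, -0.235]
contact_force: [-0.7, -0.7, -1.0]
gripper_width: 15.6
grasp_force: 59.1
```

send_rows --targets '[{"gripper": 1, "x": 2.0, "y": -0.4, "z": 1.9, "ax": -1, "ay": 6.4, "az": 2.6}, {"gripper": 1, "x": 1.8, "y": -0.5, "z": 2.1, "ax": -1, "ay": 6.4, "az": 2.6}, {"gripper": 1, "x": 0, "y": 0, "z": 0, "ax": 0, "ay": 0, "az": 0}, {"gripper": 1, "x": 0, "y": 0, "z": 0, "ax": 0, "ay": 0, "az": 0}]'

```text
clock: 19.17
position: [432.2, -246.7, 269.9]
ee_rot: [-0.503, 0.774, -0.209, -0.322]
contact_force: [-0.2, 0.4, -1.0]
gripper_width: 15.0
grasp_force: 59.1
```

```bash
python3 - <<'E'
from p3 import *
a=p-seat; print(s['clock'],p,a@su-159,a@nn,a@np.cross(nn,su),(q.inv()*Rr).as_rotvec(degrees=True))
plan([(place(15,40),Rr,30),(place(8,5),Rr,13),(place(2,0),Rr,5)])
E
```

```text
o 469 [  4.7  -0.5 121.5] [  5.8  13.1 151.4]
r 562 [ 8.3 -0.3 12.7] [ 9.1  6.9 28.4]
19.1667 [ 432.15873662 -246.69496706  269.86917608] 81.28673576920139 101.76793336384497 0.040026798236534586 [ 0.00202532 -0.18669261  0.02836495]
-> [ 430.9 -249.6  179.3] N 4
   -1.56 0.03 1.7 -0 -0 -0
   -1.56 0.03 1.7 -0 -0 -0
   -1.56 0.03 1.7 -0 -0 -0
   -1.56 0.02 1.69 -0 -0 -0
-> [ 438.9 -231.5  149.6] N 3
   -1.17 0 0.23 -0.1 -0 -0
   -1.16 0 0.23 -0.1 -0 -0
   -1.17 0.01 0.24 -0.1 -0 -0
-> [ 438.7 -232.2  141.8] N 2
   -0.25 -0 0.3 0.1 -0 -0
   -0.25 -0 0.3 0.1 -0 -0
```

send_rows --targets '[{"gripper": 1, "x": -1.6, "y": 0, "z": 1.7, "ax": 0, "ay": 0, "az": 0}, {"gripper": 1, "x": -1.6, "y": 0, "z": 1.7, "ax": 0, "ay": 0, "az": 0}, {"gripper": 1, "x": -1.5, "y": 0, "z": 1.7, "ax": 0, "ay": 0, "az": 0}, {"gripper": 1, "x": -1.5, "y": 0, "z": 1.7, "ax": 0, "ay": 1.9, "az": 0}, {"gripper": 1, "x": 0, "y": 0, "z": 0, "ax": 0, "ay": 0, "az": 0}]'

```text
clock: 19.63
position: [431.1, -250.1, 178.2]
ee_rot: [-0.5, 0.769, -0.218, -0.334]
contact_force: [-0.2, 0.3, -0.1]
gripper_width: 15.3
grasp_force: 59.1
```

send_rows --targets '[{"gripper": 1, "x": -1.2, "y": 0, "z": 0.2, "ax": 0, "ay": 0, "az": 0}, {"gripper": 1, "x": -1.2, "y": 0, "z": 0.2, "ax": 0, "ay": 0, "az": 0}, {"gripper": 1, "x": -1.0, "y": 0, "z": 0.2, "ax": 0, "ay": 0, "az": 0}, {"gripper": 1, "x": 0, "y": 0, "z": 0, "ax": 0, "ay": 0, "az": 0}]'

```text
clock: 19.97
position: [441.3, -232.3, 151.2]
ee_rot: [-0.5, 0.769, -0.22, -0.332]
contact_force: [0.2, 0.1, -1.4]
gripper_width: 15.0
grasp_force: 59.1
```

```bash
python3 - <<'E'
from p3 import *
a=p-seat; print(s['clock'],p,a@su-159,a@nn,a@np.cross(nn,su),(q.inv()*Rr).as_rotvec(degrees=True),s['contact_force'])
check(); check('side'); check('top')
E
```

```text
o 469 [  5.5   0.9 123.1] [  6.4  14.7 153.1]
r 622 [ 8.7  0.7 13.4] [ 9.5  8.1 30.2]
19.9667 [ 441.29803846 -232.34385757  151.17199978] 9.254124032483247 5.937388567605819 -2.4720187828445424 [-0.36796424 -1.94833203 -0.15902423] [ 0.16098792  0.1141618  -1.44675137]
wrist o 471 su 43.6 nn 14.9 e -0.5 su range [16. 56.]
wrist r 1341 su 170.3 nn 15.5 e -1.5 su range [138.9 190.7]
side o 179 su 35.5 nn 15.6 e -1.6 su range [11.4 58. ]
side r 93 su 163.4 nn 14.6 e -2.6 su range [141.1 190.8]
top o 77 su 39.5 nn 14.2 e -0.0 su range [15.8 56.6]
top r 57 su 163.1 nn 15.5 e -1.9 su range [137.1 186.9]
```

send_rows --targets '[{"gripper": 1, "x": -0.3, "y": 0, "z": 0.2, "ax": 0, "ay": 0, "az": 0}, {"gripper": 1, "x": -0.3, "y": 0, "z": 0.2, "ax": 0, "ay": 0, "az": 0}, {"gripper": 1, "x": 0, "y": 0, "z": 0.2, "ax": 0, "ay": 0, "az": 0}, {"gripper": 1, "x": 0, "y": 0, "z": 0, "ax": 0, "ay": 0, "az": 0}]'

```text
clock: 20.5
position: [439.9, -234.0, 143.2]
ee_rot: [-0.499, 0.77, -0.22, -0.333]
contact_force: [-0.1, 0.4, -0.7]
gripper_width: 15.0
grasp_force: 59.2
```

```bash
python3 - <<'E'
from p3 import *
a=p-seat; print(s['clock'],p,a@su-159,a@nn,a@np.cross(nn,su),s['contact_force'])
check(); check('side')
E
```

```text
o 469 [  4.6   0.7 122.9] [  5.6  14.2 152.4]
r 620 [ 7.9  0.5 13.5] [ 8.7  8.  30.4]
20.5 [ 439.90478651 -234.04681039  143.16403284] 2.09086478332668 1.7756723558864076 -1.8918731012828742 [-0.08357888  0.44368191 -0.73493058]
wrist o 471 su 36.7 nn 9.5 e -0.1 su range [ 9.  48.8]
wrist r 1340 su 163.3 nn 10.3 e -1.3 su range [132.4 183.9]
side o 165 su 29.0 nn 10.7 e -1.5 su range [ 8.2 51.1]
side r 89 su 156.6 nn 10.1 e -1.7 su range [135.3 182.6]
```

Nearly seated (about 1–2 mm off the floor and lip). Release and back off along the tool axis.

send_rows --targets '[{"gripper": 0.4, "x": 0, "y": 0, "z": 0, "ax": 0, "ay": 0, "az": 0}, {"gripper": 0.4, "x": 0, "y": 0, "z": 0, "ax": 0, "ay": 0, "az": 0}, {"gripper": -1, "x": 0, "y": 0, "z": 0, "ax": 0, "ay": 0, "az": 0}, {"gripper": -1, "x": 0, "y": 0, "z": 0, "ax": 0, "ay": 0, "az": 0}, {"gripper": -1, "x": 0, "y": 0, "z": 0, "ax": 0, "ay": 0, "az": 0}]'

```text
clock: 21.07
position: [440.2, -233.8, 143.5]
ee_rot: [-0.499, 0.77, -0.22, -0.333]
contact_force: [-0.2, -0.0, -0.7]
gripper_width: 60.9
grasp_force: 0.0
```

send_rows --targets '[{"gripper": -1, "x": 0, "y": 0, "z": -1.5, "ax": 0, "ay": 0, "az": 0}, {"gripper": -1, "x": 0, "y": 0, "z": -2, "ax": 0, "ay": 0, "az": 0}, {"gripper": -1, "x": 0, "y": 0, "z": -3, "ax": 0, "ay": 0, "az": 0}, {"gripper": -1, "x": 0, "y": 0, "z": -3, "ax": 0, "ay": 0, "az": 0}, {"gripper": -1, "x": 0, "y": 0, "z": 0, "ax": 0, "ay": 0, "az": 0}]'

```text
clock: 21.48
position: [472.5, -167.4, 211.5]
ee_rot: [-0.5, 0.77, -0.223, -0.328]
contact_force: [1.3, 0.0, 0.7]
gripper_width: 85.4
grasp_force: 0.0
```

```bash
python3 - <<'E'
from h import *
s=arm.read_state(); print(s['clock'],s['position'],s['contact_force'])
check(); im=check('side'); check('top')
im,P=cloud('top'); hsv=cv2.cvtColor(im,cv2.COLOR_RGB2HSV)
b=(hsv[...,0]>95)&(hsv[...,0]<125)&(hsv[...,1]>100)&(np.hypot(P[...,0]-517,P[...,1]-250)<90); n,l,st,c=cv2.connectedComponentsWithStats(b.astype(np.uint8))
for i in range(1,n):
    if st[i,4]>8: print('bead',st[i,4],np.nanmedian(P[l==i],0).round())
E
```

```text
21.4833 [ 472.49671588 -167.36733339  211.53264842] [1.29563874 0.02092493 0.6517121 ]
wrist o 224 su 34.0 nn 9.2 e 2.2 su range [ 9.4 45.7]
wrist r 393 su 158.2 nn 4.1 e 0.1 su range [128.2 181.1]
side o 166 su 29.4 nn 10.5 e -1.7 su range [ 7.9 51. ]
side r 88 su 160.1 nn 4.1 e -2.0 su range [135.2 182.6]
top o 82 su 33.1 nn 9.0 e -0.4 su range [11.  51.2]
top r 63 su 155.4 nn 3.9 e -2.6 su range [130.6 179.9]
bead 34 [546. 296.  27.]
bead 34 [514. 304.  27.]
```

send_rows --targets '[{"gripper": -1, "x": 0, "y": 0, "z": -2, "ax": 0, "ay": 0, "az": 0}, {"gripper": -1, "x": 0, "y": 0, "z": -2, "ax": 0, "ay": 0, "az": 0}, {"gripper": -1, "x": 2, "y": 0, "z": -1, "ax": 0, "ay": 0, "az": 0}, {"gripper": -1, "x": 0, "y": 0, "z": 0, "ax": 0, "ay": 0, "az": 0}, {"gripper": -1, "x": 0, "y": 0, "z": 0, "ax": 0, "ay": 0, "az": 0}]'

```text
clock: 22.1
position: [476.3, -149.8, 256.7]
ee_rot: [-0.498, 0.77, -0.219, -0.333]
contact_force: [-0.3, 0.3, -1.1]
gripper_width: 85.2
grasp_force: 0.0
```

```bash
python3 - <<'E'
from h import *
check(); im=check('side'); check('top')
im,_=arm.get_image('wrist'); cv2.imwrite('pics/w9.png',cv2.cvtColor(im,cv2.COLOR_RGB2BGR))
im,P=cloud('side'); hsv=cv2.cvtColor(im,cv2.COLOR_RGB2HSV)
b=(hsv[...,0]>95)&(hsv[...,0]<125)&(hsv[...,1]>100)&(np.hypot(P[...,0]-517,P[...,1]-250)<90); n,l,st,c=cv2.connectedComponentsWithStats(b.astype(np.uint8))
for i in range(1,n):
    if st[i,4]>8: print('bead',st[i,4],np.nanmedian(P[l==i],0).round())
E
```

```text
wrist o 188 su 36.0 nn 8.6 e 1.2 su range [11.2 48.2]
wrist r 288 su 159.9 nn 3.7 e -1.2 su range [ 56.6 182.4]
side o 165 su 29.5 nn 9.9 e -1.7 su range [ 7.9 51.1]
side r 83 su 158.5 nn 4.6 e -2.4 su range [135.  182.6]
top o 83 su 34.4 nn 8.8 e 0.1 su range [12.1 51. ]
top r 61 su 156.5 nn 5.0 e -2.8 su range [130.  179.2]
```

View pics/w9.png

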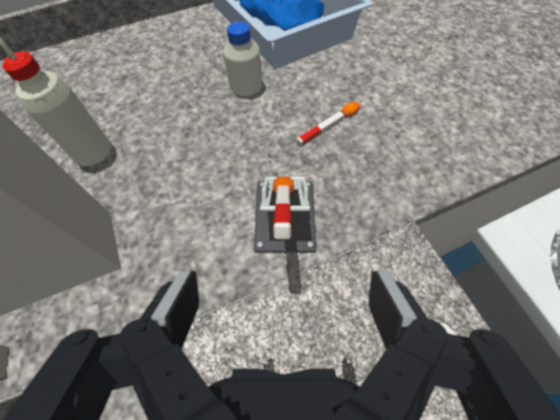

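The spatula lies in the trough, head at the lip (283,185) and handle up (283,230). It is still and within tolerance.

```bash
python3 -c "
from bench import arm
print(arm.job_done())"
```

```text
the job is handed in; nothing more can be done
None
```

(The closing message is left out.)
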